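Put the hardness reference blocks and the V-anvil back in their storage blocks

ROBOT

A 6-joint arm with a two-finger parallel gripper is mounted at the origin on a cart in front of the work surface, level with it; the furniture and walls round the work are solid. World frame = base frame: x ahead of the robot, y to its left, z up, the work surface at z = 0. Lengths are in m, angles in rad, forces in N, time in s.
With the tool pointing down it reaches from about 0.3 to 0.775 m from the base axis. Payload 14.6 kg.
Tool frame: the origin (TCP) lies at the centre of the arm's flange, where the gripper is bolted on; the fingertips stand 199 mm ahead of it and the grasp point (between the pads) lies 180 mm ahead of it (robot.tcp_to_grasp is the distance from the TCP to the grasp point, in m); y points along the fingers, x is the direction in which the jaws open and shut, and the axes are right-handed (so a half turn about y gives the same grasp; the last joint's range is limited). The gripper opens to 94 mm and grips with 3 to 60 N. Pads are 16 mm wide; open, the fingers measure 119 mm over their backs; the gripper's body (75 mm by 177 mm) begins 78 mm behind the grasp point.
Start: joints at [1.254, 0.3, 1.521, -0, 1.321, -0.067], TCP at [0.136, 0.533, 0.405] pointing down, gripper open.
Joint ranges: [-3.03, 3.03], [-0.79, 2.21], [0.23, 2.52], [-1.04, 4.18], [0, 3.07], [-2.55, 2.55]. Speed limits (rad/s): [2.22, 2.22, 2.57, 3.14, 3.14, 3.14].

INTERFACE

Orientations are given as a rotation vector (axis times angle).
In Python, from cell import robot gives the robot as it stands.
- The arm moves only by the shell command python3 -m creep 'ROWS'. ROWS is text: rows parted by semicolons, each of 7 numbers parted by spaces: the shift along the tool's x, y, z in cm, then the turn, a rotation vector about the tool's x, y, z in degrees, then the opening, from 0 (shut) to 1 (fully open). In form: tx ty tz wx wy wz fingers; .... A call has 1 to 12 rows; each row shifts and turns the commanded pose from where the row before left it, along the tool's axes as they then stand; what a row does not reach is not made up. A row lasts 1/8 s, in which the tool goes at most 62.5 mm and 10.7 degrees, less where a joint would pass 70% of its speed; a pose out of reach is approached as far as the arm can. A call with a gripper value outside its range is refused whole. The fingers move at their own pace and stop on an object; the grip force is fixed at half the most. Time passes only in rows, so rows that do not move let the fingers close. It gives the time, the measured TCP pose, the force and the opening at its end, in the units of the state.
- robot.get_obs(): the state, without advancing time (a new reading comes with each control period).
- robot.read_camera(name): name is "scene" or "top" or "wrist"; returns a dict with "color" (400x640x3 uint8, red, green, blue), "intrinsics" (3x3 intrinsics, pixels), "R" (3x3) and "t" (3): a world point X has camera coordinates R X + t; the wrist camera has in their place "hand_eye" (4x4, takes a point from camera to tool coordinates, whose origin is the TCP and whose axes are the tool frame's). Camera axes: x right, y down, z forward; pixel columns grow to the right and rows downward; lengths in m; the calibration is good to about 2 mm. A picture is of the moment at which its call begins: read the wrist's pose just before it. There is no depth.
- robot.sign_off(): hands the job in, once; it reports no verdict.
The state is a dict: "time_s": time; "joint_pos": joint angles; "dq": joint speeds; "joint_efforts": joint torques, N m; "eef_pos": TCP position; "orientation": TCP orientation; "ft_force": force on the tool from outside, world axes, zero at the start; "torque": the same for the moment, N m; "opening": finger opening in m.
Only numpy, scipy, OpenCV 4.12 (cv2) and the standard library are available. Lean on these libraries where they do the work, as an engineer would, in place of code of your own. Each camera call takes 0.05 s, during which the arm holds its last target.

TASK

The hardness check is finished: put the three steel reference blocks and the V-anvil that lie on the bare bench top back into the wooden storage blocks made for them: each reference block flat on the floor of the pocket of its own shape and size, and the anvil upright with its stem in the bore until its body rests on the wood. Leave the little black case, the sample vial and everything on the green mat where they are.

Things in the scene. Friction and masses are not known exactly. Their poses are not given: they have to be found in the camera images.
- large_round_block: Large round hardness reference block: plain steel disc, 64 mm in diameter, 15 mm thick, about 0.38 kg, lying flat on the bare bench top. Origin: centre of its underside; z up along its axis.
- small_round_block: Small round hardness reference block: plain steel disc, 50 mm in diameter, 16 mm thick, about 0.25 kg, lying flat on the bare bench top. Origin: centre of its underside; z up along its axis.
- square_block: Square reference block: plain steel plate 60 x 60 mm, 12 mm thick, about 0.33 kg, lying flat on the bare bench top. Origin: centre of its underside; x and y parallel to its sides, z up.
- v_anvil: Black V-anvil, the one on the bare bench top (not the one on the green mat farther right): a 50 x 50 mm block with a V groove in its top, from 22 to 52 mm above its origin, on a round stem 20 mm in diameter and 22 mm long on which it stands upright; about 0.42 kg. Origin: centre of the stem's lower end; z up along the stem, x and y parallel to the block's sides.
- large_round_holder: Wooden storage block 92 x 92 mm, 20 mm high, with the larger round pocket, one of four fixed in a row before the black instrument case. Origin: centre of its underside; z up, x and y parallel to its sides. The pocket is centred in its top, 72 mm in diameter, 6 mm deep (grey felt floor 14 mm above the bench), its rim bevelled out to 78 mm at the top.
- small_round_holder: Wooden storage block 78 x 78 mm, 20 mm high, with the smaller round pocket, one of four fixed in a row before the black instrument case. Origin: centre of its underside; z up, x and y parallel to its sides. The pocket is centred in its top, 58 mm in diameter, 6 mm deep (grey felt floor 14 mm above the bench), its rim bevelled out to 64 mm at the top.
- square_holder: Wooden storage block 88 x 88 mm, 20 mm high, with a square pocket, one of four fixed in a row before the black instrument case. Origin: centre of its underside; z up, x and y parallel to its sides. The pocket is centred in its top, 68 x 68 mm with sides parallel to the block's own, 6 mm deep (grey felt floor 14 mm above the bench), its rim bevelled out to 74 mm at the top.
- anvil_holder: Wooden storage block 80 x 80 mm, 32 mm high, with a round bore for a stem, one of four fixed in a row before the black instrument case. Origin: centre of its underside; z up, x and y parallel to its sides. The bore is centred in its top, 27 mm in diameter, 26 mm deep, its mouth bevelled out to 35 mm at the top. The V-anvil's stem goes into it until the anvil's square body rests flat on the wood's top.
- indenter_case: Bystander, loose: small black plastic case 36 x 61 x 24 mm lying near the bench's front edge, at the left end of the work beside the tall hardness tester (which every arm must come round with room to spare). Origin: centre of its underside.
- sample_vial: Bystander, loose: white sample vial with a blue cap, 27 mm in diameter, 52 mm tall, standing upright. Origin: centre of its underside.
Mind the look-alikes: they are no part of the job. What is shaped like the large_round_block but red is not meant.

How it is judged:
By the outcome, as a careful person would: the job done as asked, in the order asked, and still so for the second after the job is handed in, with the robot touching nothing.
It also fails if it takes over 106 s, if anything falls off the work surface, if the arm or the gripper's body presses on something with over 40 N, if the wrist force passes 120 N, or if a joint passes its speed limit or range.

## Working session

There is one attempt and no reset: what is moved stays moved. The work goes in short steps, Python scripts to look and compute and a shell command to move; the robot and the scene stay as the last step left them, time stands still between calls to the robot, and variables do not carry over. Pictures are saved under pics/ and viewed, and the job is handed in when it is done.

```bash
ls; mkdir -p pics; python3 - <<'E'
from cell import robot
import cv2
o=robot.get_obs();print(o)
for n in ("scene","top","wrist"):
    c=robot.read_camera(n);cv2.imwrite(f"pics/{n}0.png",c["color"][:,:,::-1])
    print(n,{k:v for k,v in c.items() if k!="color"})
print(robot.tcp_to_grasp)
E
```

```text
pics
{'time_s': 0.0, 'joint_pos': array([ 1.25438763e+00,  3.00485183e-01,  1.52156744e+00, -1.52045124e-05,
        1.32070031e+00, -6.65905755e-02]), 'dq': array([-0.00071366,  0.0009463 , -0.0018365 , -0.00050647, -0.00112757,
        0.00017368]), 'joint_efforts': array([ 1.82052067e-03, -5.31812632e+01, -3.52729011e+01,  7.09197437e-02,
        2.45045620e-02, -8.44087458e-05]), 'eef_pos': array([0.13596561, 0.53290096, 0.40408424]), 'orientation': array([-1.31775159, -1.0225269 ,  1.02411709]), 'ft_force': array([ 0.31305546, -0.44869077,  0.53116367]), 'torque': array([-0.01338899,  0.02727417, -0.00440515]), 'opening': 0.09388061638188869}
scene {'intrinsics': array([[435.41904854,   0.        , 321.05583552],
       [  0.        , 435.41904854, 204.76464952],
       [  0.        ,   0.        ,   1.        ]]), 'R': array([[ 0.87446353, -0.48457663, -0.0223388 ],
       [-0.25458511, -0.41924918, -0.87144509],
       [ 0.41291641,  0.76773408, -0.48998411]]), 't': array([-0.61446207,  0.03553428,  1.06894146])}
top {'intrinsics': array([[369.79539095,   0.        , 318.69693478],
       [  0.        , 369.79539095, 198.71274793],
       [  0.        ,   0.        ,   1.        ]]), 'R': array([[ 0.02701225, -0.99962328, -0.00486235],
       [-0.99405225, -0.02634771, -0.10566893],
       [ 0.10550101,  0.00768779, -0.99438948]]), 't': array([-0.33225662,  0.47148897,  1.01898441])}
wrist {'intrinsics': array([[280.5281066 ,   0.        , 319.25537269],
       [  0.        , 280.5281066 , 198.08905672],
       [  0.        ,   0.        ,   1.        ]]), 'hand_eye': array([[ 9.99999671e-01,  2.55654236e-04, -7.70367684e-04,
        -4.65309554e-04],
       [ 8.08730890e-04, -2.32983056e-01,  9.72480458e-01,
         2.03144411e-02],
       [ 6.91361319e-05, -9.72480761e-01, -2.32983186e-01,
         6.73793120e-02],
       [ 0.00000000e+00,  0.00000000e+00,  0.00000000e+00,
         1.00000000e+00]])}
0.1804
```

View pics.

View pics/scene0.png

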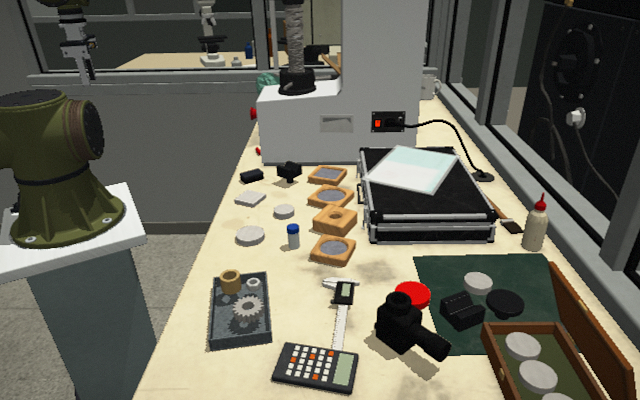

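View pics/top0.png

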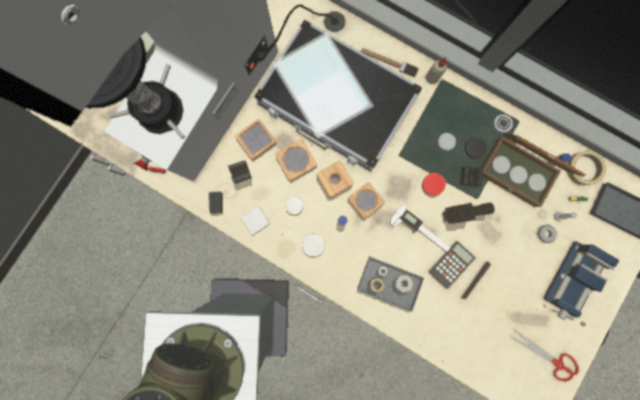

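View pics/wrist0.png

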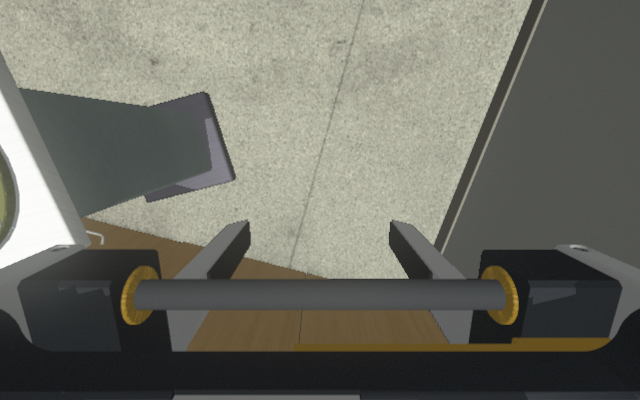

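```bash
python3 - <<'E'
from cell import robot
from scipy.spatial.transform import Rotation as R
o=robot.get_obs();print(R.from_rotvec(o["orientation"]).as_matrix())
E
```

```text
[[ 2.47181268e-01 -2.48670540e-04 -9.68969225e-01]
 [ 9.68968829e-01 -8.76783582e-04  2.47181392e-01]
 [-9.11043038e-04 -9.99999585e-01  2.42295245e-05]]
```

```bash
python3 - <<'E'
import cv2
t=cv2.imread("pics/top0.png");s=cv2.imread("pics/scene0.png")
cv2.imwrite("pics/topc.png",cv2.resize(t[115:275,185:395],None,fx=3.8,fy=3.7,interpolation=cv2.INTER_CUBIC))
cv2.imwrite("pics/scenec.png",cv2.resize(s[145:275,220:370],None,fx=4.6,fy=4.6,interpolation=cv2.INTER_CUBIC))
E
```

```text
(no output)
```

View pics/topc.png

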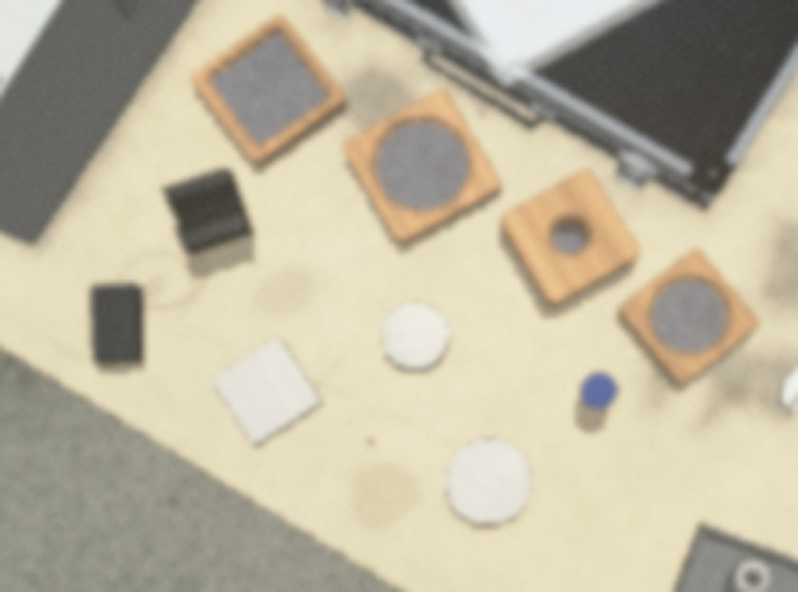

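View pics/scenec.png

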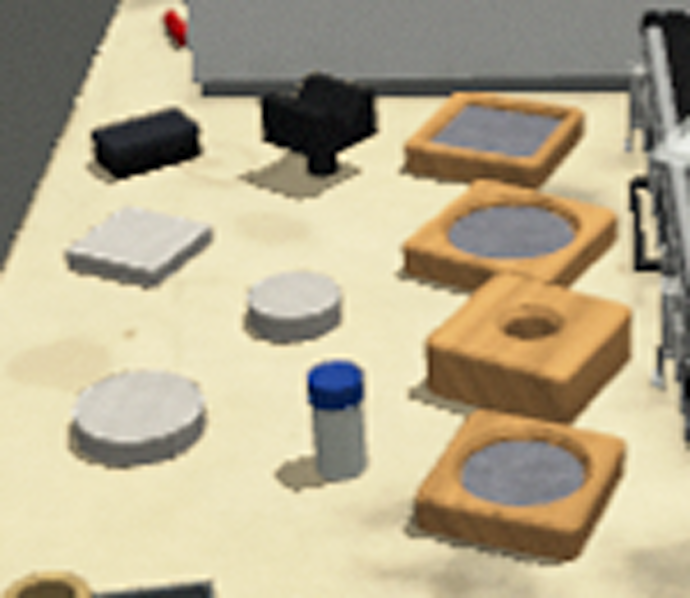

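```bash
cat > h.py <<'E'
import numpy as np, cv2
from scipy.spatial.transform import Rotation as Ro
def cast(c,uv,z,pose=None):
    uv=np.atleast_2d(np.asarray(uv,float));K=c["intrinsics"]
    d=np.linalg.inv(K)@np.c_[uv,np.ones(len(uv))].T
    if "R" in c: C=-c["R"].T@c["t"];D=c["R"].T@d
    else:
        p,rv=pose;T=Ro.from_rotvec(rv).as_matrix();H=c["hand_eye"]
        C=T@H[:3,3]+p;D=T@H[:3,:3]@d
    return (C[:,None]+D*((z-C[2])/D[2])).T
def proj(c,X,pose=None):
    X=np.atleast_2d(X)
    if "R" in c: Y=c["R"]@X.T+c["t"][:,None]
    else:
        p,rv=pose;T=Ro.from_rotvec(rv).as_matrix();H=c["hand_eye"]
        Y=H[:3,:3].T@(T.T@(X-p).T-H[:3,3][:,None])
    q=c["intrinsics"]@Y
    return (q[:2]/q[2]).T
def blobs(m,amin):
    cs,_=cv2.findContours(m.astype(np.uint8),cv2.RETR_EXTERNAL,cv2.CHAIN_APPROX_NONE)
    return [c for c in cs if cv2.contourArea(c)>amin]
E
python3 - <<'E'
from h import *
from cell import robot
for n,win,mul in (("top",(115,275,185,395),1),("scene",(145,275,220,370),1)):
    c=robot.read_camera(n);im=c["color"]
    f=4
    a,b,l,r=win
    big=cv2.resize(im[a:b,l:r],None,fx=f,fy=f,interpolation=cv2.INTER_CUBIC)
    hsv=cv2.cvtColor(big,cv2.COLOR_RGB2HSV);h,s,v=[hsv[...,i].astype(int) for i in range(3)]
    ms={"steel":(s<28)&(v>185),"felt":(s<60)&(v>75)&(v<165),"wood":(s>100)&(h<25)&(v>110),"dark":(v<60),"blue":(h>105)&(h<130)&(s>110)}
    for k,m in ms.items():
        m=cv2.morphologyEx(m.astype(np.uint8),cv2.MORPH_OPEN,np.ones((5,5)))
        for q in blobs(m,500 if k!="blue" else 200):
            M=cv2.moments(q);u=np.array([M["m10"],M["m01"]])/M["m00"]
            u=(u+.5)/f-.5+[l,a]
            z={"steel":.014,"felt":.015,"wood":.02,"dark":.03,"blue":.052}[k]
            X=cast(c,u,z)[0]
            rc=cv2.minAreaRect(q)
            bp=(np.array(cv2.boxPoints(rc))+.5)/f-.5+[l,a]
            W=cast(c,bp,z)[:,:2]; e=W[1]-W[0]
            print(n,k,u.round(1),X[:2].round(4),"area",int(M["m00"]/16),"sides",np.linalg.norm(W[1]-W[0]).round(4),np.linalg.norm(W[2]-W[1]).round(4),"ang",round(np.degrees(np.arctan2(e[1],e[0])),1))
E
```

```text
top steel [313.  244.6] [ 0.3511 -0.3071] area 383 sides 0.0621 0.0607 ang -88.5
top steel [392.6 219.9] [ 0.4265 -0.5302] area 35 sides 0.012 0.0339 ang -88.5
top steel [254.6 220.2] [ 0.4154 -0.1396] area 427 sides 0.06 0.0609 ang -54.4
top steel [293.9 205.1] [ 0.4611 -0.2494] area 231 sides 0.0499 0.0486 ang -20.3
top steel [324.7 122.1] [ 0.7062 -0.3309] area 525 sides 0.1379 0.0635 ang -88.5
top steel [189.8 122.8] [0.6941 0.0626] area 187 sides 0.0439 0.0696 ang -88.5
top felt [377.  267.1] [ 0.2938 -0.4871] area 337 sides 0.0901 0.0489 ang -88.4
top felt [219.3 252.6] [ 0.3219 -0.0447] area 3401 sides 0.295 0.1816 ang -88.5
top felt [215.5 202.6] [ 0.4624 -0.0261] area 305 sides 0.04 0.0665 ang -88.5
top felt [365.9 199.9] [ 0.4815 -0.4536] area 283 sides 0.0548 0.0536 ang -88.5
top felt [334.4 179. ] [ 0.5391 -0.3628] area 44 sides 0.0222 0.0203 ang -88.5
top felt [239.9 173.9] [ 0.5468 -0.0916] area 442 sides 0.0553 0.0747 ang -69.7
top felt [295.7 159. ] [ 0.5943 -0.25  ] area 427 sides 0.0686 0.0674 ang -88.5
top felt [255.4 138.3] [ 0.6525 -0.1314] area 484 sides 0.0668 
[... 1811 characters left out ...]
.4308 0.083 ] area 736 sides 0.4045 0.0856 ang 72.5
scene wood [230.7 271.7] [ 0.2668 -0.4273] area 39 sides 0.0363 0.0157 ang -30.6
scene wood [333.3 247. ] [ 0.4788 -0.4573] area 834 sides 0.0896 0.0968 ang 55.8
scene wood [334.3 206.5] [ 0.5672 -0.3115] area 1430 sides 0.2203 0.1806 ang 51.0
scene wood [327.2 173.1] [ 0.6464 -0.1379] area 450 sides 0.1125 0.116 ang -31.9
scene dark [251.4 176. ] [ 0.4502 -0.0633] area 218 sides 0.0676 0.0731 ang 5.1
scene dark [289.  170.7] [ 0.5532 -0.0863] area 340 sides 0.0721 0.1413 ang -31.9
scene dark [366.6 156.3] [ 0.7937 -0.1161] area 103 sides 0.031 0.1697 ang -32.2
scene blue [292.4 228.5] [ 0.4166 -0.395 ] area 97 sides 0.0247 0.0391 ang -31.1
```

```bash
python3 - <<'E'
from h import *
from cell import robot
c=robot.read_camera("top");im=c["color"];f=6
def line(uv1,uv2,z,name): 
    W=cast(c,[uv1,uv2],z)[:,:2];print(name,W.round(3).tolist())
# square steel & holder quad fit in top: rectify the bench plane to metric image
def rect(z,x0,x1,y0,y1,s=1000):
    pts=np.array([[x0,y0,z],[x1,y0,z],[x1,y1,z],[x0,y1,z]]);uv=proj(c,pts).astype(np.float32)
    # image: col=-y , row=-x
    dst=np.float32([[(y1-p[1])*s,(x1-p[0])*s] for p in pts])
    return cv2.warpPerspective(im,cv2.getPerspectiveTransform(uv,dst),(int((y1-y0)*s),int((x1-x0)*s)),flags=cv2.INTER_CUBIC)
def quad(z,x0,x1,y0,y1,fn,name):
    g=rect(z,x0,x1,y0,y1);hsv=cv2.cvtColor(g,cv2.COLOR_RGB2HSV).astype(int)
    m=fn(hsv[...,0],hsv[...,1],hsv[...,2]).astype(np.uint8);m=cv2.morphologyEx(m,cv2.MORPH_OPEN,np.ones((7,7)))
    q=max(blobs(m,200),key=cv2.contourArea);M=cv2.moments(q)
    r=cv2.minAreaRect(q);cx,cy=M["m10"]/M["m00"],M["m01"]/M["m00"]
    hull=cv2.convexHull(q)
    bp=cv2.boxPoints(r);A=[]
    # refine angle by line fits on contour points near each side's middle
    P=q[:,0].astype(float)
    for i in range(4):
        a,b=bp[i],bp[(i+1)%4];d=(b-a)/np.linalg.norm(b-a);n=np.array([-d[1],d[0]])
        t=(P-a)@d/np.linalg.norm(b-a);e=abs((P-a)@n);S=P[(t>.2)&(t<.8)&(e<8)]
        if len(S)>8:
            v=cv2.fitLine(S.astype(np.float32),cv2.DIST_HUBER,0,.01,.01).ravel();w=np.degrees(np.arctan2(-v[0],-v[1]))
            A.append(round(w%90,1))
    print(name,"centroid",round(x1-cy/1000,4),round(y1-cx/1000,4),"rectc",round(x1-r[0][1]/1000,4),round(y1-r[0][0]/1000,4),"size",np.round(r[1],1),"ang%90",A)
    return g
quad(.012,.34,.49,-.22,-.06,lambda h,s,v:(s<28)&(v>185),"square")
quad(.017,.58,.72,-.20,-.06,lambda h,s,v:(s<60)&(v<165)&(v>75),"sqpocket")
quad(.02,.58,.72,-.20,-.06,lambda h,s,v:~((s<75)&(v>175)),"sqholder")
g=quad(.052,.48,.62,-.18,-.02,lambda h,s,v:(v<75),"anvil52")
cv2.imwrite("pics/an.png",cv2.resize(g[:,:,::-1],None,fx=4,fy=4))
cv2.imwrite("pics/testr.png",rect(0.0,.35,.85,-.45,.2)[:,:,::-1])
E
```

```text
square centroid 0.4156 -0.1393 rectc 0.4156 -0.1392 size [60.7 59.2] ang%90 [np.float32(35.0), np.float32(35.8), np.float32(35.0), np.float32(34.7)]
sqpocket centroid 0.6521 -0.1317 rectc 0.6517 -0.1315 size [66.7 66.2] ang%90 [np.float32(39.0), np.float32(38.2), np.float32(37.1), np.float32(36.8)]
sqholder centroid 0.6475 -0.1333 rectc 0.6474 -0.1332 size [95.4 89.4] ang%90 [np.float32(38.0), np.float32(38.3), np.float32(37.7), np.float32(38.2)]
anvil52 centroid 0.5513 -0.0967 rectc 0.5516 -0.0968 size [25.5 41.3] ang%90 [np.float32(16.6), np.float32(21.6), np.float32(21.2), np.float32(27.5)]
```

View pics/an.png

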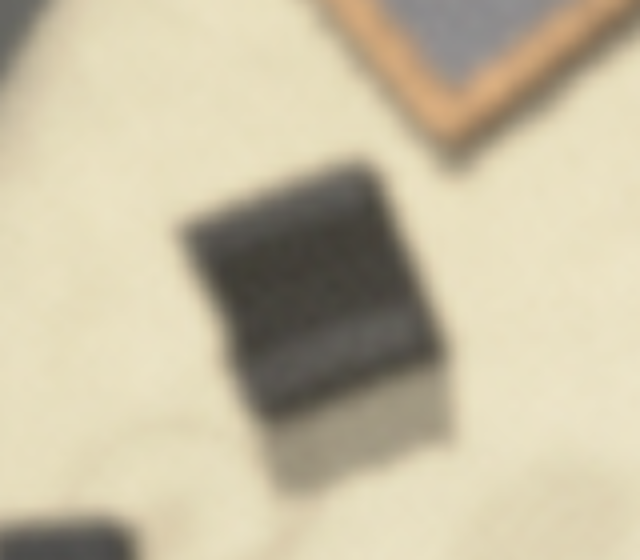

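View pics/testr.png

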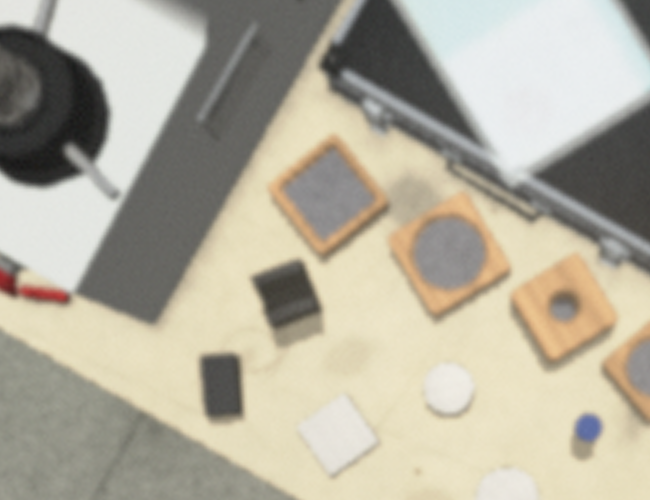

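Candidates, top view: large disc (313,245) or the small disc (294,205), mat disc (447,141), tray discs (500-537,163-181), red disc (433,184); square (255,220); anvil (240,173) versus the mat anvil (470,177); holders: square (255,139), large round (295,159), bore (335,180), small round (366,200). In the crop the bench-top disc at (313,245) measures about 62 mm and the one at (294,205) about 49 mm, matching the descriptions. I will start by coming round the tester.

```bash
python3 -m creep '-3.86 0 -2.82 0 0 0 1;-3.86 0 -2.82 0 0 0 1;-3.86 0 -2.82 0 0 0 1;-3.86 0 -2.82 0 0 0 1;-3.86 0 -2.82 0 0 0 1;-3.86 0 -2.82 0 0 0 1;-3.86 0 -2.82 0 0 0 1;-3.86 0 -2.82 0 0 0 1;-3.86 0 -2.82 0 0 0 1;-3.86 0 -2.82 0 0 0 1;-3.86 0 -2.82 0 0 0 1;-3.86 0 -2.82 0 0 0 1'
```

```text
time_s: 1.8
eef_pos: [0.3495, -0.0012, 0.4049]
orientation: [-1.318, -1.024, 1.023]
ft_force: [0.9, 0.4, 0.3]
opening: 0.0938
```

```bash
python3 -m creep '0 0 0 0 10.5 0 1;0 0 0 0 10.5 0 1;0 0 0 0 10.5 0 1;0 0 0 0 10.5 0 1;0 0 0 0 10.5 0 1;0 0 0 0 10.5 0 1;0 0 0 0 10.5 0 1;0 0 0 0 10.5 0 1;0 0 0 0 10.5 0 1;0 0 0 0 10.5 0 1;0 0 0 0 10.5 0 1;0 0 0 0 10.5 0 1'
cat >> h.py <<'E'
def st(robot):
    o=robot.get_obs();p=o["eef_pos"];T=Ro.from_rotvec(o["orientation"]).as_matrix()
    return o,p,T,np.degrees(np.arctan2(T[1,0],T[0,0]))
def go(robot,x,y,ztip):
    o,p,T,psi=st(robot);d=T.T@(np.array([x,y,ztip+.199])-p)*100
    print("psi",psi.round(2),"p",p.round(4),"tip z",round(p[2]-.199,4),"open",round(o["opening"],4),"F",o["ft_force"].round(1),"tilt",T[:,1].round(4),"t",o["time_s"]);print("shift cm",d.round(2),"norm",np.linalg.norm(d).round(2))
E
python3 - <<'E'
from h import *
from cell import robot
go(robot,.351,-.307,.12)
o,p,T,psi=st(robot)
c=robot.read_camera("wrist");cv2.imwrite("pics/w1.png",c["color"][:,:,::-1])
E
```

```text
time_s: 3.3
eef_pos: [0.3493, 0.0004, 0.4047]
orientation: [-1.458, 0.69, -0.69]
ft_force: [0.8, -0.3, -0.0]
opening: 0.0941
psi -50.66 p [3.493e-01 4.000e-04 4.047e-01] tip z 0.2057 open 0.0941 F [ 0.8 -0.3 -0. ] tilt [ 2.e-04 -0.e+00 -1.e+00] t 3.3
shift cm [ 23.88   8.57 -19.36] norm 31.92
```

View pics/w1.png

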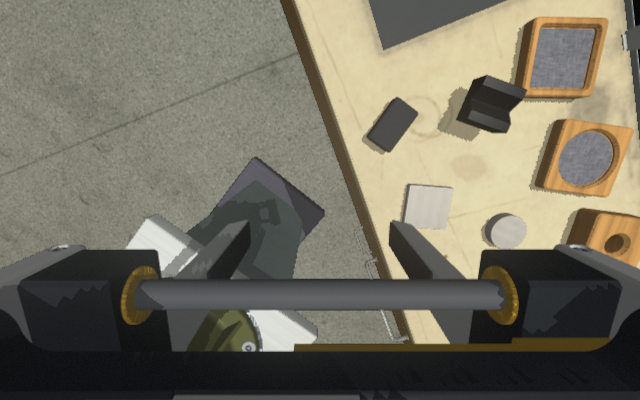

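```bash
cat >> h.py <<'E'
def wrist_measure(robot,name):
    o,p,T,psi=st(robot);pose=(p,o["orientation"]);c=robot.read_camera("wrist");im=c["color"];cv2.imwrite(f"pics/{name}.png",im[:,:,::-1])
    f=3;big=cv2.resize(im[:320],None,fx=f,fy=f,interpolation=cv2.INTER_CUBIC)
    hsv=cv2.cvtColor(big,cv2.COLOR_RGB2HSV);h,s,v=[hsv[...,i].astype(int) for i in range(3)]
    for k,m,z in (("steel",(s<32)&(v>165),.0145),("felt",(v>85)&(v<165)&(s<60)&~((h<60)&(s>15)),.014),("blue",(h>105)&(h<130)&(s>120),.05)):
        m=cv2.morphologyEx(m.astype(np.uint8),cv2.MORPH_OPEN,np.ones((7,7)))
        for q in blobs(m,1500):
            if cv2.contourArea(q)>90000: continue
            M=cv2.moments(q);u=(np.array([M["m10"],M["m01"]])/M["m00"]+.5)/f-.5
            rc=cv2.minAreaRect(q);W=cast(c,(cv2.boxPoints(rc)+.5)/f-.5,z,pose)[:,:2];e=W[1]-W[0]
            print(k,u.round(1),cast(c,u,z,pose)[0,:2].round(4),"rect",W.mean(0).round(4),"sides",np.linalg.norm(e).round(4),np.linalg.norm(W[2]-W[1]).round(4),"ang%90",round(np.degrees(np.arctan2(e[1],e[0]))%90,1))
E
python3 - <<'E'
from h import *
from cell import robot
wrist_measure(robot,"w2")
E
```

```text
steel [267.3 314.8] [ 0.1421 -0.066 ] rect [ 0.1436 -0.0675] sides 0.0161 0.065 ang%90 35.4
steel [158.1 243.7] [0.1381 0.1221] rect [0.1322 0.1199] sides 0.0561 0.0663 ang%90 89.6
steel [509.  230.3] [ 0.4621 -0.249 ] rect [ 0.4621 -0.2493] sides 0.0472 0.0484 ang%90 38.8
steel [428.1 205.4] [ 0.4173 -0.136 ] rect [ 0.417  -0.1364] sides 0.0612 0.058 ang%90 35.1
felt [324.6 298.3] [ 0.2178 -0.1159] rect [ 0.2153 -0.1127] sides 0.5285 0.0333 ang%90 38.8
felt [612.1 263.5] [ 0.5208 -0.403 ] rect [ 0.5198 -0.3972] sides 0.0149 0.1139 ang%90 27.3
felt [ 33.2 264.6] [-0.0027  0.2455] rect [0.0021 0.2392] sides 0.1457 0.0339 ang%90 61.3
felt [433.1 257.9] [ 0.3656 -0.196 ] rect [ 0.3643 -0.1938] sides 0.0242 0.1103 ang%90 88.3
felt [192.8 250.1] [0.1603 0.0787] rect [0.1639 0.0748] sides 0.097 0.1315 ang%90 28.1
felt [258.2 182.5] [0.2976 0.0635] rect [0.2941 0.0654] sides 0.0986 0.064 ang%90 38.8
felt [585.  155.5] [ 0.5951 -0.2493] rect [ 0.5946 -0.2502] sides 0.0672 0.0688 ang%90 38.8
felt [560.4  55.3] [ 0.6535 -0.1299] rect [ 0.6532 -0.1311] sides 0.0724 0.0652 ang%90 38.4
felt [405.8  17.6] [0.5661 0.0438] rect [0.5775 0.0395] sides 0.0947 0.053 ang%90 53.9
```

```bash
python3 -m creep '3.4 1.8 -2.77 0 0 0 1;3.4 1.8 -2.77 0 0 0 1;3.4 1.8 -2.77 0 0 0 1;3.4 1.8 -2.77 0 0 0 1;3.4 1.8 -2.77 0 0 0 1;3.4 1.8 -2.77 0 0 0 1;3.48 1.8 -2.74 0 0 0 1;0 0 0 0 0 0 1'
python3 - <<'E'
from h import *
from cell import robot
go(robot,.351,-.307,.0075)
wrist_measure(robot,"w3")
E
```

```text
time_s: 4.4
eef_pos: [0.3524, -0.3088, 0.2772]
orientation: [-1.46, 0.686, -0.682]
ft_force: [-0.1, -0.2, -0.7]
opening: 0.0941
psi -50.19 p [ 0.3524 -0.3088  0.2772] tip z 0.0782 open 0.0941 F [-0.1 -0.2 -0.7] tilt [-0.0016  0.0015 -1.    ] t 4.4
shift cm [-0.21  7.07  0.01] norm 7.07
steel [ 17.9 239.3] [ 0.1503 -0.1145] rect [ 0.1581 -0.1175] sides 0.0452 0.0441 ang%90 39.8
steel [315.7 196.2] [ 0.358  -0.2996] rect [ 0.3592 -0.3003] sides 0.0603 0.0428 ang%90 40.6
steel [349.9  57.3] [ 0.4624 -0.2483] rect [ 0.462  -0.2486] sides 0.0476 0.0488 ang%90 39.8
steel [204.5  24.6] [ 0.4079 -0.1466] rect [ 0.4061 -0.1468] sides 0.058 0.0371 ang%90 39.8
felt [382.3 298.5] [ 0.3206 -0.4148] rect [ 0.3292 -0.4258] sides 0.1929 0.0144 ang%90 39.9
felt [614.6 263.8] [ 0.4879 -0.5576] rect [ 0.4879 -0.5567] sides 0.0084 0.0628 ang%90 27.9
felt [ 31.6 238.8] [ 0.1584 -0.1238] rect [ 0.1645 -0.1298] sides 0.0726 0.0992 ang%90 39.8
felt [537.3 198.8] [ 0.4823 -0.4526] rect [ 0.4816 -0.4533] sides 0.0537 0.0534 ang%90 0.4
blue [453.7 214. ] [ 0.4218 -0.3851] rect [ 0.4216 -0.3855] sides 0.0255 0.026 ang%90 7.9
```

View pics/w3.png

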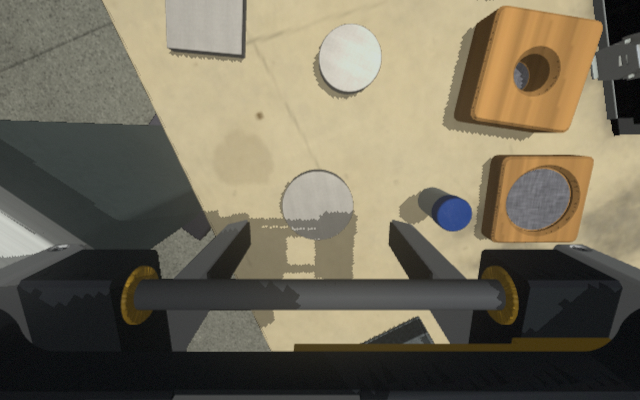

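```bash
python3 - <<'E'
from h import *
from cell import robot
o,p,T,psi=st(robot);c=robot.read_camera("wrist");pose=(p,o["orientation"])
g=cv2.cvtColor(c["color"],cv2.COLOR_RGB2HSV)
m=((g[...,1]<45)&(g[...,2]>60)).astype(np.uint8);m[:160]=0;m[245:]=0;m[:,:270]=0;m[:,365:]=0
q=max(blobs(m,100),key=cv2.contourArea)
print(cv2.minEnclosingCircle(q))
for u in ((317.5,205),cv2.minEnclosingCircle(q)[0]):print(cast(c,u,.014,pose))
E
```

```text
((317.8915710449219, 205.70120239257812), 35.42189025878906)
[[ 0.35279676 -0.30509074  0.014     ]]
[[ 0.35252064 -0.305778    0.014     ]]
```

```bash
python3 -m creep '-0.2 2 0.1 0 0 0 1;0 2.5 0 0 0 0 1;0 2 0 0 0 0 1;0 0.55 0 0 0 0 1;0 0 0 0 0 0 1;0 0 0 0 0 0 0;0 0 0 0 0 0 0;0 0 0 0 0 0 0;0 0 0 0 0 0 0;0 0 0 0 0 0 0'
python3 - <<'E'
from h import *
from cell import robot
go(robot,.352,-.306,.0075)
E
```

```text
time_s: 5.75
eef_pos: [0.3524, -0.3048, 0.2083]
orientation: [-1.46, 0.686, -0.686]
ft_force: [-1.0, 1.2, 4.1]
opening: 0.0622
psi -50.31 p [ 0.3524 -0.3048  0.2083] tip z 0.0093 open 0.0622 F [-1.   1.2  4.1] tilt [ 1.e-04 -1.e-04 -1.e+00] t 5.75
shift cm [ 0.07  0.18 -0.1 ] norm 0.22
```

```bash
python3 -m creep '0 -1 0 0 0 0 0;0 -2 0 0 0 0 0;0 -3 0 0 0 0 0;0 -3 0 0 0 0 0;0 0 0 0 0 0 0'
python3 - <<'E'
from h import *
from cell import robot
go(robot,.5945,-.2495,.0225)
wrist_measure(robot,"w4")
E
```

```text
time_s: 6.38
eef_pos: [0.3525, -0.3049, 0.2998]
orientation: [-1.461, 0.683, -0.689]
ft_force: [-0.4, -0.0, -4.0]
opening: 0.0622
psi -50.31 p [ 0.3525 -0.3049  0.2998] tip z 0.1008 open 0.0622 F [-0.4 -0.  -4. ] tilt [ 0.0026 -0.0026 -1.    ] t 6.375
shift cm [11.16  7.88 22.16] norm 26.03
steel [311.6 267.3] [ 0.294  -0.3448] rect [ 0.2945 -0.3443] sides 0.0187 0.0248 ang%90 39.6
steel [ 25.5 229.6] [ 0.1445 -0.0995] rect [ 0.1378 -0.1032] sides 0.0523 0.0807 ang%90 87.3
steel [314.6 210.7] [ 0.343  -0.3085] rect [ 0.3439 -0.3086] sides 0.0871 0.0385 ang%90 49.3
steel [348.2  67.4] [ 0.4622 -0.2483] rect [ 0.4617 -0.2488] sides 0.0476 0.0489 ang%90 39.8
steel [216.1  30. ] [ 0.4127 -0.1428] rect [ 0.4109 -0.1435] sides 0.0583 0.0491 ang%90 39.8
felt [362.2 298.4] [ 0.3002 -0.4095] rect [ 0.3019 -0.4113] sides 0.1568 0.0221 ang%90 39.6
felt [613.6 263.7] [ 0.4963 -0.5835] rect [ 0.496  -0.5809] sides 0.0106 0.0756 ang%90 28.1
felt [398.6 257.6] [ 0.3592 -0.4069] rect [ 0.3589 -0.4071] sides 0.0182 0.0364 ang%90 77.7
felt [254.6 235.2] [ 0.2847 -0.2785] rect [ 0.2861 -0.2778] sides 0.0387 0.0149 ang%90 5.1
felt [ 44.3 239.6] [ 0.1462 -0.1185] rect [ 0.1556 -0.122 ] sides 0.0985 0.1315 ang%90 39.7
felt [519.7 195.4] [ 0.4822 -0.4526] rect [ 0.4817 -0.4531] sides 0.0535 0.0547 ang%90 39.7
felt [163.1 120.1] [ 0.3211 -0.1478] rect [ 0.3228 -0.1471] sides 0.0162 0.0183 ang%90 27.6
felt [623.7  22.8] [ 0.6384 -0.4053] rect [ 0.6378 -0.4062] sides 0.0046 0.0395 ang%90 45.2
blue [442.3 208.9] [ 0.4217 -0.385 ] rect [ 0.4217 -0.385 ] sides 0.0253 0.0255 ang%90 39.6
```

View pics/w4.png

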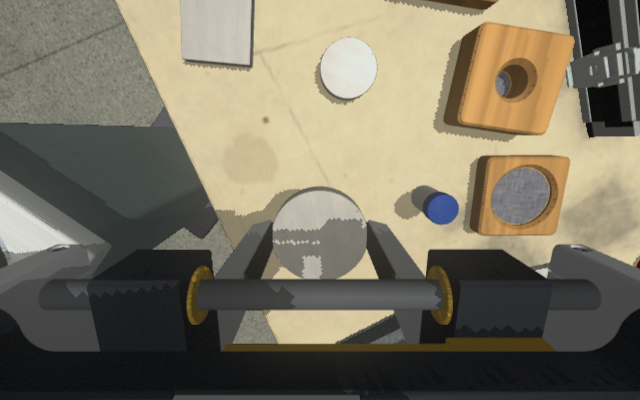

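```bash
python3 - <<'E'
from h import *
from cell import robot
o,p,T,psi=st(robot);c=robot.read_camera("wrist")
X=cast(c,(320.5,233.5),.1065,(p,o["orientation"]))[0];print((T.T@(X-p)).round(4))
E
python3 -m creep '1.86 0 3.7 0 0 0 0;1.86 0 3.7 0 0 0 0;1.86 0 3.7 0 0 0 0;1.86 0 3.7 0 0 0 0;1.86 0 3.7 0 0 0 0;1.86 2 3.7 0 0 0 0;0 0 0 0 0 0 0'
python3 - <<'E'
from h import *
from cell import robot
go(robot,.5945,-.2495,.0225)
wrist_measure(robot,"w5")
E
```

```text
[0.001  0.1918 0.0019]
time_s: 7.35
eef_pos: [0.5956, -0.2476, 0.2735]
orientation: [-1.46, 0.689, -0.679]
ft_force: [-1.3, -0.7, -3.5]
opening: 0.0616
psi -50.2 p [ 0.5956 -0.2476  0.2735] tip z 0.0745 open 0.0616 F [-1.3 -0.7 -3.5] tilt [-0.0053  0.0027 -1.    ] t 7.35
shift cm [ 0.1  5.2 -0.2] norm 5.21
steel [313. 267.] [ 0.5472 -0.2789] rect [ 0.5473 -0.2786] sides 0.0169 0.0231 ang%90 39.9
steel [104.9 256.5] [ 0.4316 -0.1244] rect [ 0.4294 -0.1297] sides 0.0324 0.0451 ang%90 25.0
steel [314.7 210.6] [ 0.5903 -0.2453] rect [ 0.5921 -0.2467] sides 0.0784 0.0352 ang%90 42.3
steel [372.    8.8] [ 0.7394 -0.1778] rect [ 0.7396 -0.1781] sides 0.0117 0.0158 ang%90 53.9
felt [ 77.  295.5] [ 0.3779 -0.124 ] rect [ 0.377  -0.1255] sides 0.0185 0.0185 ang%90 46.2
felt [334.6 298.1] [ 0.5351 -0.3158] rect [ 0.5353 -0.316 ] sides 0.1985 0.0231 ang%90 40.0
felt [ 42.5 265.1] [ 0.3858 -0.0837] rect [ 0.3846 -0.0828] sides 0.0919 0.0266 ang%90 54.3
felt [236.5 262.6] [ 0.5047 -0.2217] rect [ 0.5054 -0.2221] sides 0.0484 0.0183 ang%90 2.7
felt [612.8 259.9] [ 0.7299 -0.4862] rect [ 0.73   -0.4751] sides 0.0226 0.0858 ang%90 28.1
felt [509.8 242. ] [ 0.6809 -0.4003] rect [ 0.6813 -0.4011] sides 0.0111 0.0851 ang%90 39.8
felt [395.5 252.4] [ 0.607  -0.3279] rect [ 0.6058 -0.3267] sides 0.018 0.0735 ang%90 78.5
felt [326.5 183.6] [ 0.6155 -0.2377] rect [ 0.6149 -0.2395] sides 0.0225 0.0616 ang%90 25.1
felt [252.4  59.1] [ 0.654  -0.1292] rect [ 0.6522 -0.1295] sides 0.066 0.0644 ang%90 34.2
felt [478.7  90.7] [ 0.7512 -0.2824] rect [ 0.7427 -0.2873] sides 0.1503 0.0094 ang%90 31.3
felt [416.6 102.7] [ 0.713  -0.2508] rect [ 0.7089 -0.2575] sides 0.0052 0.1723 ang%90 53.1
```

View pics/w5.png

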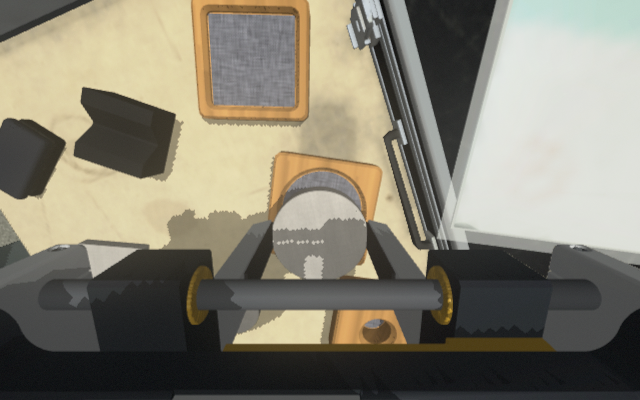

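```bash
python3 - <<'E'
import cv2
s=cv2.imread("pics/scene0.png")
cv2.imwrite("pics/sc2.png",cv2.resize(s[135:255,340:510],None,fx=4.6,fy=4.6,interpolation=cv2.INTER_CUBIC))
E
```

```text
(no output)
```

View pics/sc2.png

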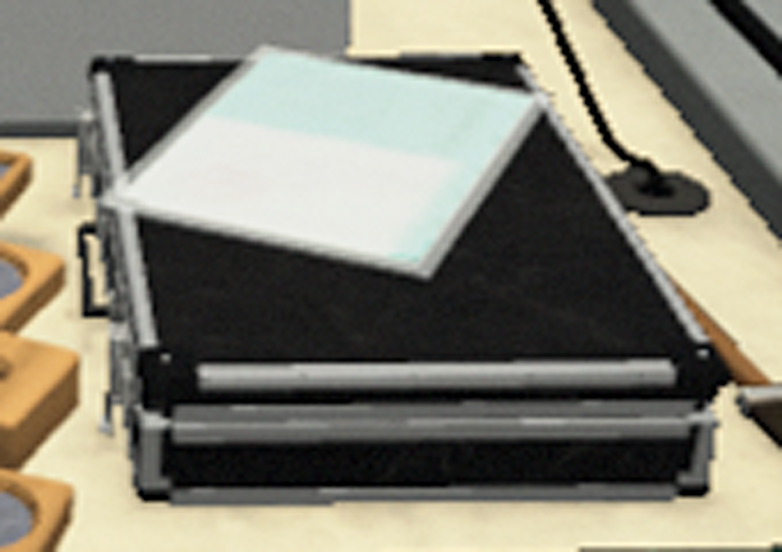

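```bash
python3 - <<'E'
from h import *
from cell import robot
c=robot.read_camera("scene")
for b,t in (((372.6,242.6),(372.6,211)),((492,242),(494,211))):
    X=cast(c,b,0)[0]
    for z in (.06,.08,.1,.12): print(X.round(3),z,proj(c,X+[0,0,z])[0].round(1),t)
print(proj(c,[[.528,.045,0],[.528,.045,.1],[.528,.045,.15],[.528,.045,.2]]).round(0).tolist())
t=robot.read_camera("top");print(-t["R"].T@t["t"])
# left front edge of case bottom seen in the wrist/ top
print(cast(c,(358,182),0),cast(c,(360,150),.08))
E
```

```text
[ 0.576 -0.462  0.   ] 0.06 [373.6 219.1] (372.6, 211)
[ 0.576 -0.462  0.   ] 0.08 [374. 211.] (372.6, 211)
[ 0.576 -0.462  0.   ] 0.1 [374.3 202.6] (372.6, 211)
[ 0.576 -0.462  0.   ] 0.12 [374.7 194.1] (372.6, 211)
[ 0.798 -0.592  0.   ] 0.06 [496.9 218.3] (494, 211)
[ 0.798 -0.592  0.   ] 0.08 [498.5 210.1] (494, 211)
[ 0.798 -0.592  0.   ] 0.1 [500.3 201.6] (494, 211)
[ 0.798 -0.592  0.   ] 0.12 [502. 193.] (494, 211)
[[264.0, 166.0], [261.0, 135.0], [259.0, 118.0], [257.0, 101.0]]
[ 0.37015578 -0.32754253  1.06147356]
[[ 0.71157411 -0.19617964  0.        ]] [[ 0.73571173 -0.16659563  0.08      ]]
```

```bash
python3 -m creep '0 2 -0.4 0 0 0 0;0 1.5 0 0 0 0 0;0 1 0 0 0 0 0;0 0.4 0 0 0 0 0;0 0 0 0 0 0 0'
python3 - <<'E'
from h import *
from cell import robot
go(robot,.5932,-.2508,.0245)
E
```

```text
time_s: 8.12
eef_pos: [0.5914, -0.2515, 0.2292]
orientation: [-1.46, 0.686, -0.686]
ft_force: [-0.4, -0.2, -2.9]
opening: 0.062
psi -50.31 p [ 0.5914 -0.2515  0.2292] tip z 0.0302 open 0.062 F [-0.4 -0.2 -2.9] tilt [ 1.e-04 -0.e+00 -1.e+00] t 8.125
shift cm [0.06 0.57 0.18] norm 0.6
```

```bash
python3 -m creep '0 0 0.3 0 0 0 0;0 0.3 0 0 0 0 0;0 0.2 0 0 0 0 0;0 0 0 0 0 0 0'
python3 - <<'E'
from h import *
from cell import robot
go(robot,.594,-.250,.0245)
wrist_measure(robot,"w6")
E
```

```text
time_s: 8.62
eef_pos: [0.5936, -0.2495, 0.2239]
orientation: [-1.46, 0.686, -0.685]
ft_force: [-0.1, -0.0, -3.3]
opening: 0.0617
psi -50.31 p [ 0.5936 -0.2495  0.2239] tip z 0.0249 open 0.0617 F [-0.1 -0.  -3.3] tilt [-4.e-04  2.e-04 -1.e+00] t 8.625
shift cm [ 0.06  0.04 -0.  ] norm 0.07
steel [312.3 267.5] [ 0.5664 -0.2657] rect [ 0.5664 -0.2654] sides 0.0177 0.0141 ang%90 38.9
steel [314.8 210.8] [ 0.6011 -0.2395] rect [ 0.6025 -0.2411] sides 0.0622 0.0292 ang%90 39.7
felt [ 75.5 294.3] [ 0.4343 -0.1419] rect [ 0.4328 -0.142 ] sides 0.0156 0.0185 ang%90 26.2
felt [333.  297.7] [ 0.5568 -0.2939] rect [ 0.5565 -0.2935] sides 0.1615 0.0192 ang%90 39.7
felt [538.7 267.9] [ 0.6728 -0.395 ] rect [ 0.6705 -0.3939] sides 0.0106 0.02 ang%90 42.9
felt [234.4 265.9] [ 0.5304 -0.2208] rect [ 0.5306 -0.2214] sides 0.0344 0.0153 ang%90 2.0
felt [ 40.2 268.3] [ 0.4371 -0.1114] rect [ 0.4381 -0.1124] sides 0.0701 0.0264 ang%90 49.8
felt [605.6 261.8] [ 0.7074 -0.4289] rect [ 0.7061 -0.4255] sides 0.0109 0.0699 ang%90 30.5
felt [401.  260.9] [ 0.6119 -0.3127] rect [ 0.6106 -0.3121] sides 0.0161 0.0439 ang%90 78.6
felt [258.1 229.3] [ 0.5645 -0.2172] rect [ 0.5645 -0.2174] sides 0.015 0.0091 ang%90 54.2
felt [324.9 191.4] [ 0.6162 -0.2361] rect [ 0.6138 -0.2382] sides 0.0238 0.0628 ang%90 28.2
felt [508.  176.1] [ 0.7041 -0.3253] rect [ 0.7018 -0.326 ] sides 0.0465 0.0094 ang%90 31.6
felt [540.   67.5] [ 0.7628 -0.2887] rect [ 0.7591 -0.2902] sides 0.0848 0.0095 ang%90 31.1
felt [456.6 114. ] [ 0.71   -0.2688] rect [ 0.7056 -0.2762] sides 0.0057 0.1568 ang%90 51.6
felt [231.1  46.3] [ 0.6493 -0.1331] rect [ 0.647 -0.133] sides 0.0651 0.0537 ang%90 39.7
```

View pics/w6.png

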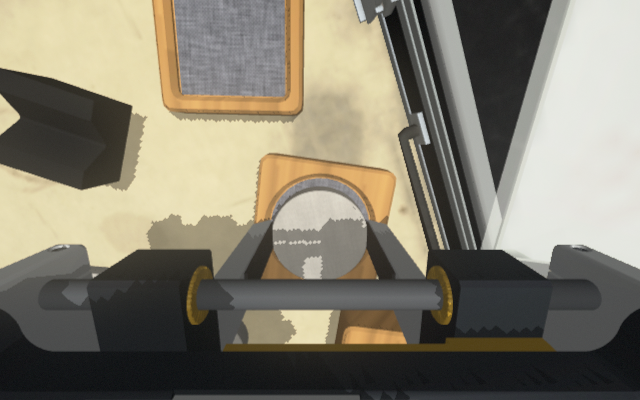

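```bash
python3 -m creep '0 0 0 0 0 0 0.85;0 0 0 0 0 0 0.85;0 0 0 0 0 0 0.85;0 -1.5 0 0 0 0 0.85;0 -3 0 0 0 0 1;0 -3 0 0 0 0 1;0 0 0 0 0 0 1'
python3 - <<'E'
from h import *
from cell import robot
go(robot,.461,-.2485,.0075)
wrist_measure(robot,"w7")
E
```

```text
time_s: 9.55
eef_pos: [0.5939, -0.2496, 0.3026]
orientation: [-1.46, 0.681, -0.69]
ft_force: [-0.1, 0.2, -0.3]
opening: 0.0941
psi -50.31 p [ 0.5939 -0.2496  0.3026] tip z 0.1036 open 0.0941 F [-0.1  0.2 -0.3] tilt [ 0.0048 -0.0023 -1.    ] t 9.55
shift cm [ -8.62   9.55 -10.18] norm 16.41
steel [124.2 241.4] [ 0.4361 -0.1253] rect [ 0.4379 -0.126 ] sides 0.0583 0.0164 ang%90 39.6
steel [316.2 196.7] [ 0.5964 -0.2458] rect [ 0.5973 -0.2449] sides 0.0646 0.0436 ang%90 49.1
steel [358.9  19.2] [ 0.7396 -0.1749] rect [ 0.7395 -0.1753] sides 0.0114 0.0222 ang%90 54.9
steel [580.3   7.4] [ 0.8665 -0.3134] rect [ 0.868  -0.3166] sides 0.0149 0.0467 ang%90 27.0
felt [356.1 298.8] [ 0.5367 -0.3508] rect [ 0.5427 -0.3574] sides 0.295 0.0213 ang%90 39.5
felt [614.  263.6] [ 0.7399 -0.5321] rect [ 0.7398 -0.5295] sides 0.011 0.0756 ang%90 27.4
felt [ 30.4 266.5] [ 0.3496 -0.0646] rect [ 0.3549 -0.07  ] sides 0.1047 0.0262 ang%90 62.6
felt [524.4 234.4] [ 0.7013 -0.4344] rect [ 0.7003 -0.4535] sides 0.0561 0.212 ang%90 42.1
felt [320.3 174.7] [ 0.6157 -0.235 ] rect [ 0.6132 -0.2366] sides 0.0223 0.0614 ang%90 33.0
felt [255.9  66. ] [ 0.6538 -0.1293] rect [ 0.6523 -0.1293] sides 0.0648 0.0657 ang%90 39.8
felt [421.5  88.3] [ 0.7343 -0.2551] rect [ 0.725  -0.2656] sides 0.0938 0.1699 ang%90 39.8
```

View pics/w7.png

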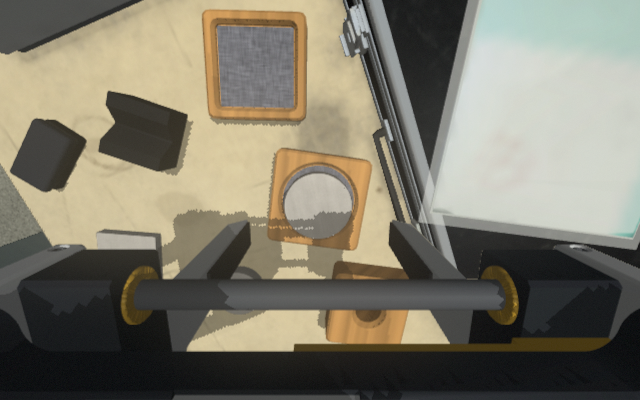

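```bash
python3 -m creep '-2.15 0 -2.55 0 0 0 1;-2.15 0 -2.55 0 0 0 1;-2.15 1 -2.55 0 0 0 1;-2.15 1.5 -2.55 0 0 0 1;0 0 0 0 0 0 1'
python3 - <<'E'
from h import *
from cell import robot
go(robot,.461,-.2485,.0085)
wrist_measure(robot,"w8")
E
```

```text
time_s: 10.22
eef_pos: [0.4587, -0.2484, 0.2727]
orientation: [-1.459, 0.689, -0.684]
ft_force: [0.7, -0.5, -0.6]
opening: 0.0943
psi -50.38 p [ 0.4587 -0.2484  0.2727] tip z 0.0737 open 0.0943 F [ 0.7 -0.5 -0.6] tilt [-0.003   0.0018 -1.    ] t 10.225
shift cm [0.18 6.52 0.17] norm 6.52
steel [327.1 191.5] [ 0.4743 -0.2435] rect [ 0.4743 -0.2438] sides 0.021 0.0409 ang%90 31.3
steel [210.6 149.4] [ 0.4397 -0.1451] rect [ 0.4374 -0.1459] sides 0.0229 0.0342 ang%90 39.6
steel [437.1  80.6] [ 0.5986 -0.2527] rect [ 0.5978 -0.2534] sides 0.0648 0.0644 ang%90 84.1
steel [634.1  33.4] [ 0.7178 -0.3442] rect [ 0.7189 -0.3402] sides 0.0107 0.0261 ang%90 39.6
steel [622.6  23.9] [ 0.7162 -0.3321] rect [ 0.7164 -0.3321] sides 0.0223 0.0064 ang%90 34.8
felt [407.6  48.4] [ 0.6007 -0.2187] rect [ 0.6008 -0.219 ] sides 0.0344 0.0064 ang%90 77.1
felt [627.   88.7] [ 0.6908 -0.3735] rect [ 0.6671 -0.3986] sides 0.0265 0.1998 ang%90 39.6
felt [581.9 102.1] [ 0.6616 -0.3541] rect [ 0.6569 -0.3621] sides 0.0034 0.1735 ang%90 47.1
```

View pics/w8.png

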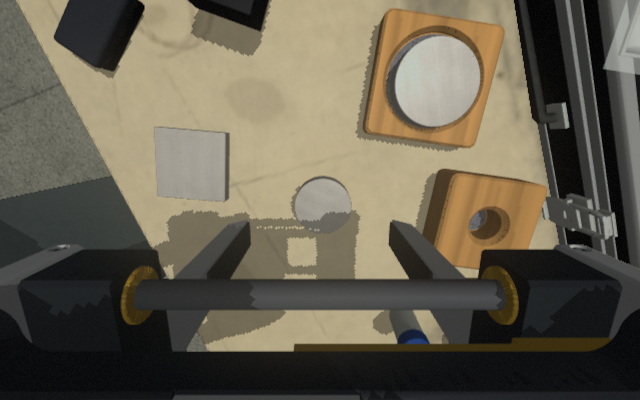

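```bash
python3 -m creep '0.15 2 0.2 0 0 0 1;0 2.5 0 0 0 0 1;0 1.6 0 0 0 0 1;0 0.4 0 0 0 0 1;0 0 0 0 0 0 1;0 0 0 0 0 0 0;0 0 0 0 0 0 0;0 0 0 0 0 0 0;0 0 0 0 0 0 0;0 0 0 0 0 0 0;0 0 0 0 0 0 0'
python3 - <<'E'
from h import *
from cell import robot
go(robot,.461,-.2485,.0085)
E
```

```text
time_s: 11.65
eef_pos: [0.4628, -0.2484, 0.2092]
orientation: [-1.46, 0.686, -0.686]
ft_force: [-0.6, -0.3, 0.3]
opening: 0.0479
psi -50.31 p [ 0.4628 -0.2484  0.2092] tip z 0.0102 open 0.0479 F [-0.6 -0.3  0.3] tilt [-0.  0. -1.] t 11.65
shift cm [-0.1   0.17 -0.14] norm 0.25
```

```bash
python3 -m creep '0 -1 0 0 0 0 0;0 -2 0 0 0 0 0;0 -3 0 0 0 0 0;0 -3 0 0 0 0 0;3.4 0 -2.3 0 0 0 0;3.4 0 -2.3 0 0 0 0;3.4 0 -2.3 0 0 0 0;3.4 0 -2.3 0 0 0 0;3.4 1 -2.3 0 0 0 0;0 1 0 0 0 0 0;0 0 0 0 0 0 0'
python3 - <<'E'
from h import *
from cell import robot
go(robot,.4817,-.453,.0255)
wrist_measure(robot,"w9")
E
```

```text
time_s: 13.02
eef_pos: [0.4827, -0.4521, 0.2782]
orientation: [-1.459, 0.687, -0.684]
ft_force: [-0.0, 0.7, -3.0]
opening: 0.048
psi -50.31 p [ 0.4827 -0.4521  0.2782] tip z 0.0792 open 0.048 F [-0.   0.7 -3. ] tilt [-0.0015  0.0017 -1.    ] t 13.025
shift cm [ 0.02  5.37 -0.14] norm 5.38
steel [631.4 224.1] [ 0.6518 -0.6807] rect [ 0.6499 -0.678 ] sides 0.0205 0.0436 ang%90 39.7
steel [314.5 214.1] [ 0.4746 -0.4528] rect [ 0.475  -0.4529] sides 0.0606 0.0242 ang%90 53.1
steel [505.6 107.7] [ 0.6465 -0.516 ] rect [ 0.6465 -0.516 ] sides 0.0874 0.0066 ang%90 60.0
steel [375.8  59.3] [ 0.6052 -0.4085] rect [ 0.6054 -0.408 ] sides 0.0117 0.025 ang%90 54.1
steel [398.4  51.3] [ 0.6209 -0.4184] rect [ 0.6199 -0.4206] sides 0.0081 0.0834 ang%90 53.8
felt [352.4 298.3] [ 0.4319 -0.536 ] rect [ 0.4317 -0.5357] sides 0.118 0.0202 ang%90 39.8
felt [613.  263.5] [ 0.6173 -0.7008] rect [ 0.6168 -0.6979] sides 0.0103 0.071 ang%90 28.6
felt [ 38.1 267.4] [ 0.2652 -0.2839] rect [ 0.2676 -0.2849] sides 0.0964 0.0262 ang%90 58.4
felt [381.9 254.5] [ 0.4844 -0.5267] rect [ 0.4853 -0.5262] sides 0.018 0.0381 ang%90 66.4
felt [263.2 241.3] [ 0.4236 -0.4329] rect [ 0.4239 -0.4322] sides 0.0483 0.0165 ang%90 13.3
felt [323.4 190. ] [ 0.4967 -0.4448] rect [ 0.497  -0.4457] sides 0.0207 0.051 ang%90 24.8
felt [278.1  89.6] [ 0.5375 -0.3624] rect [ 0.5376 -0.3621] sides 0.0179 0.0206 ang%90 68.3
felt [568.3  89.4] [ 0.689  -0.5447] rect [ 0.6733 -0.5343] sides 0.1522 0.0089 ang%90 60.4
felt [392.2  55.5] [ 0.6157 -0.4167] rect [ 0.6152 -0.4176] sides 0.0037 0.0861 ang%90 53.7
blue [199.6 216.4] [ 0.4249 -0.3791] rect [ 0.4254 -0.3798] sides 0.0211 0.0122 ang%90 39.7
```

View pics/w9.png

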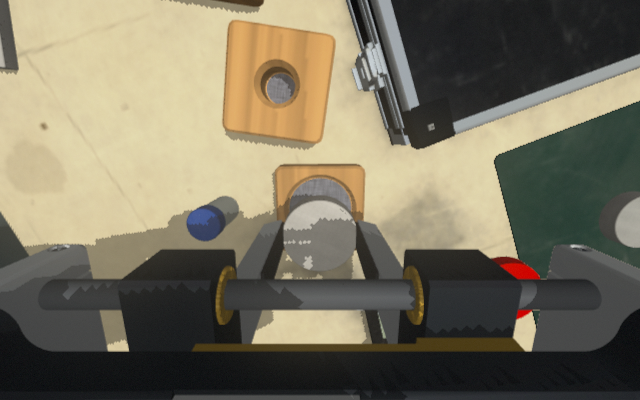

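```bash
python3 - <<'E'
from h import *
from cell import robot
o,p,T,psi=st(robot);c=robot.read_camera("wrist")
X=cast(c,(320,236),.085,(p,o["orientation"]))[0];print((T.T@(X-p)).round(4))
E
python3 -m creep '0 2 0 0 0 0 0;0 2 0 0 0 0 0;0 1.0 0 0 0 0 0;0 0.3 0 0 0 0 0;0 0 0 0 0 0 0;0 0 0 0 0 0 0'
python3 - <<'E'
from h import *
from cell import robot
go(robot,.4817,-.453,.0255)
wrist_measure(robot,"w10")
E
```

```text
[ 0.0007  0.1941 -0.0007]
time_s: 13.88
eef_pos: [0.4829, -0.4527, 0.2268]
orientation: [-1.46, 0.685, -0.686]
ft_force: [-0.4, -0.3, -2.0]
opening: 0.0478
psi -50.31 p [ 0.4829 -0.4527  0.2268] tip z 0.0278 open 0.0478 F [-0.4 -0.3 -2. ] tilt [ 7.e-04 -7.e-04 -1.e+00] t 13.875
shift cm [-0.06  0.23 -0.11] norm 0.26
steel [315.  214.4] [ 0.488  -0.4453] rect [ 0.4893 -0.447 ] sides 0.0495 0.0207 ang%90 44.0
steel [390.8  33.3] [ 0.6077 -0.4071] rect [ 0.6079 -0.4073] sides 0.0083 0.0253 ang%90 53.2
steel [401.1  30.2] [ 0.613  -0.4108] rect [ 0.6129 -0.4111] sides 0.0033 0.0245 ang%90 53.3
steel [435.5  46.6] [ 0.6201 -0.4337] rect [ 0.6196 -0.435 ] sides 0.0088 0.0596 ang%90 52.9
felt [352.2 298.6] [ 0.4538 -0.5106] rect [ 0.4545 -0.5114] sides 0.0917 0.0148 ang%90 39.6
felt [ 39.3 268.5] [ 0.3232 -0.313 ] rect [ 0.3254 -0.3134] sides 0.0729 0.0211 ang%90 54.5
felt [613.6 263.5] [ 0.601  -0.6419] rect [ 0.6009 -0.6401] sides 0.0081 0.0545 ang%90 27.7
felt [383.1 255.2] [ 0.4957 -0.5043] rect [ 0.4958 -0.5043] sides 0.0116 0.0182 ang%90 36.9
felt [589.9  97.8] [ 0.6631 -0.5327] rect [ 0.653  -0.5253] sides 0.0901 0.01 ang%90 60.0
felt [264.5  77.6] [ 0.5376 -0.3624] rect [ 0.537  -0.3626] sides 0.0182 0.0199 ang%90 85.7
felt [411.9  91.9] [ 0.5917 -0.441 ] rect [ 0.5915 -0.4413] sides 0.002 0.0447 ang%90 54.0
felt [426.3  50.8] [ 0.6149 -0.431 ] rect [ 0.6144 -0.4318] sides 0.0039 0.0628 ang%90 52.8
```

View pics/w10.png

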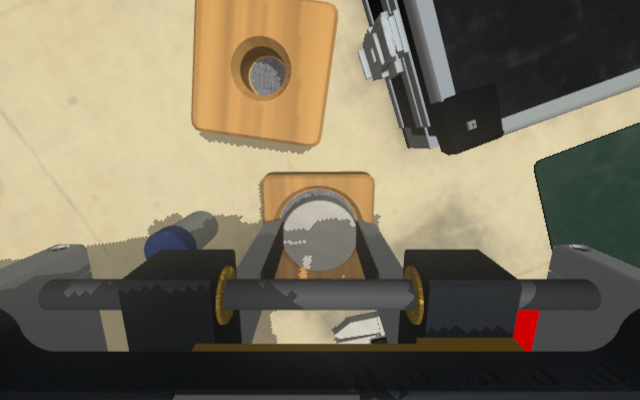

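```bash
python3 -m creep '0 0.3 0 0 0 0 0;0 0 0 0 0 0 0;0 0 0 0 0 0 0.68;0 0 0 0 0 0 0.68;0 0 0 0 0 0 0.68;0 -1.5 0 0 0 0 0.68;0 -3 0 0 0 0 0.68;0 -4 0 0 0 0 1;0 0 0 0 0 0 1'
python3 - <<'E'
from h import *
from cell import robot
go(robot,.4162,-.1385,.007)
wrist_measure(robot,"w11")
E
```

```text
time_s: 15.05
eef_pos: [0.4831, -0.4528, 0.3129]
orientation: [-1.462, 0.681, -0.691]
ft_force: [0.5, -0.5, -0.3]
opening: 0.0806
psi -50.31 p [ 0.4831 -0.4528  0.3129] tip z 0.1139 open 0.0806 F [ 0.5 -0.5 -0.3] tilt [ 0.0047 -0.0049 -1.    ] t 15.05
shift cm [-28.53  10.5   14.92] norm 33.87
steel [361.7 272. ] [ 0.4503 -0.5432] rect [ 0.4508 -0.5422] sides 0.0592 0.0164 ang%90 39.5
steel [602.4 206.3] [ 0.6645 -0.6859] rect [ 0.6624 -0.6846] sides 0.0428 0.0375 ang%90 69.5
steel [316.8 197.2] [ 0.4837 -0.4521] rect [ 0.4837 -0.4523] sides 0.0503 0.04 ang%90 43.7
steel [453.7 117.9] [ 0.6273 -0.5033] rect [ 0.6281 -0.5038] sides 0.0519 0.0061 ang%90 59.9
steel [363.3  70.9] [ 0.603  -0.4089] rect [ 0.6028 -0.4088] sides 0.0115 0.0217 ang%90 55.3
steel [377.7  52.9] [ 0.6227 -0.4089] rect [ 0.6211 -0.4115] sides 0.0075 0.0983 ang%90 54.3
steel [16.6 38.2] [ 0.4254 -0.1533] rect [ 0.427  -0.1545] sides 0.0327 0.0612 ang%90 39.9
felt [376.6 298.3] [ 0.4366 -0.5777] rect [ 0.4377 -0.5791] sides 0.0241 0.2131 ang%90 37.6
felt [613.7 263.6] [ 0.6327 -0.7491] rect [ 0.6325 -0.7466] sides 0.0118 0.0794 ang%90 27.8
felt [ 40.8 265.5] [ 0.2361 -0.2714] rect [ 0.2346 -0.2717] sides 0.1093 0.0302 ang%90 62.3
felt [415.7 255.9] [ 0.5014 -0.5756] rect [ 0.5032 -0.5731] sides 0.0171 0.047 ang%90 79.3
felt [230.4 243.9] [ 0.3859 -0.4139] rect [ 0.3866 -0.4141] sides 0.0295 0.0152 ang%90 89.0
felt [279.6  94.8] [ 0.5374 -0.3624] rect [ 0.5377 -0.3625] sides 0.0183 0.0198 ang%90 39.8
felt [566.6  78.6] [ 0.7195 -0.5592] rect [ 0.6952 -0.5441] sides 0.1914 0.0102 ang%90 60.2
felt [369.9  47. ] [ 0.6219 -0.4002] rect [ 0.6213 -0.4012] sides 0.0036 0.0834 ang%90 54.7
blue [215.9 207.1] [ 0.4257 -0.3831] rect [ 0.4258 -0.3835] sides 0.0155 0.0252 ang%90 17.9
```

View pics/w11.png

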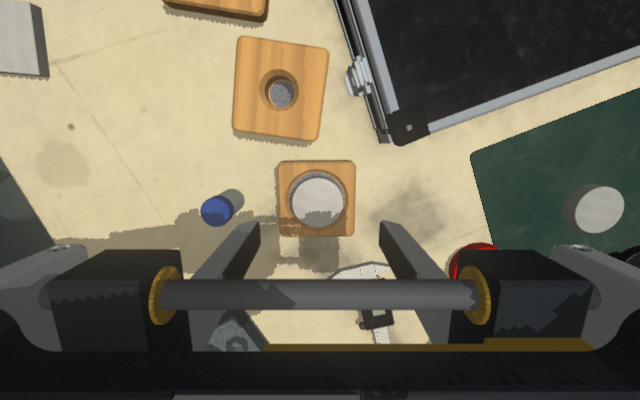

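```bash
python3 -m creep '-4.08 0 2.13 0 0 0 1;-4.08 0 2.13 0 0 0 1;-4.08 0 2.13 0 0 0 1;-4.08 0 2.13 0 0 0 1;-4.08 0 2.13 0 0 0 1;-4.08 0 2.13 0 0 0 1;-4.05 0 2.14 0 0 0 1;0 0 0 0 -10.3 0 1;0 0 0 0 -10.3 0 1;0 0 0 0 -10.3 0 1;0 0 0 0 -10.3 0 1;0 0 0 0 -10.3 0 1'
python3 -m creep '0 0 0 0 -10.3 0 1;0 0 0 0 -10.3 0 1;0 0 0 0 -10.3 0 1;0 0 0 0 -10.3 0 1;0 0 0 0 -10.3 0 1;0 0 0 0 -10.3 0 1;0 0 0 0 -10.3 0 1;0 0 0 0 -10.3 0 1;0 0 0 0 -10.3 0 1;0 0 0 0 -10.3 0 1;0 0 0 0 -10.3 0 1;0 0 0 0 -10.3 0 1'
python3 - <<'E'
from h import *
from cell import robot
go(robot,.4162,-.1385,.007)
print(robot.get_obs()["joint_pos"].round(3))
wrist_measure(robot,"w12")
E
```

```text
time_s: 16.6
eef_pos: [0.4153, -0.1377, 0.3076]
orientation: [-1.57, -0.02, 0.022]
ft_force: [0.5, -0.6, -1.0]
opening: 0.094
time_s: 18.1
eef_pos: [0.4178, -0.1315, 0.3076]
orientation: [-0.861, -1.63, 1.644]
ft_force: [1.6, -2.8, -0.3]
opening: 0.0938
psi 124.47 p [ 0.4178 -0.1315  0.3076] tip z 0.1086 open 0.0938 F [ 1.6 -2.8 -0.3] tilt [-0.004  -0.0068 -1.    ] t 18.1
shift cm [-0.45 10.16  0.46] norm 10.18
[-0.387  0.167  1.931 -0.009  1.045 -2.555]
steel [317.1 203.5] [ 0.4206 -0.1338] rect [ 0.4197 -0.1359] sides 0.0489 0.0577 ang%90 32.6
steel [628.1  55.9] [0.1514 0.0181] rect [0.1554 0.0159] sides 0.0286 0.0402 ang%90 34.4
felt [423.5 118.5] [ 0.2961 -0.0979] rect [ 0.2973 -0.0995] sides 0.0259 0.0601 ang%90 13.5
felt [600.8  42.5] [ 0.1572 -0.0099] rect [ 0.1555 -0.0057] sides 0.0421 0.1339 ang%90 85.1
felt [397.1  30.8] [ 0.2516 -0.1642] rect [ 0.2514 -0.1638] sides 0.0545 0.0145 ang%90 88.8
blue [50.5 37.3] [ 0.4205 -0.3823] rect [ 0.4209 -0.382 ] sides 0.0266 0.0353 ang%90 88.1
```

View pics/w12.png

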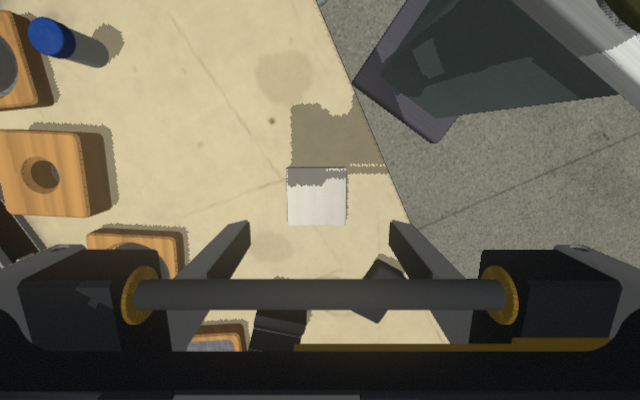

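```bash
python3 -m creep '0 0 0 0 10 0 1;0 0 0 0 10 0 1;0 0 0 0 10 0 1;0 0 0 0 10 0 1;0 0 0 0 10 0 1;0 0 0 0 10 0 1;0 0 0 0 10 0 1;0 0 0 0 10 0 1;0 0 0 0 10 0 1;0 0 0 0 0 0 1'
python3 - <<'E'
from h import *
from cell import robot
go(robot,.4162,-.1385,.007)
print(robot.get_obs()["joint_pos"].round(3))
wrist_measure(robot,"w13")
E
```

```text
time_s: 19.4
eef_pos: [0.4179, -0.1314, 0.3078]
orientation: [-1.524, -0.467, 0.476]
ft_force: [-0.2, 0.3, 0.4]
opening: 0.0942
psi 34.47 p [ 0.4179 -0.1314  0.3078] tip z 0.1088 open 0.0942 F [-0.2  0.3  0.4] tilt [-0.0036 -0.0068 -1.    ] t 19.4
shift cm [-0.47 10.18 -0.45] norm 10.2
[-0.387  0.167  1.931 -0.009  1.045 -0.984]
steel [316.  204.1] [ 0.4163 -0.1396] rect [ 0.4166 -0.1383] sides 0.0576 0.0554 ang%90 34.5
steel [49.9 22.4] [ 0.1322 -0.1359] rect [ 0.1283 -0.1325] sides 0.0444 0.0717 ang%90 78.7
felt [578.4  96.3] [0.5565 0.0809] rect [0.5545 0.0792] sides 0.0612 0.0178 ang%90 47.4
felt [91.4 47.6] [ 0.1702 -0.1341] rect [ 0.1705 -0.1342] sides 0.0364 0.0184 ang%90 89.2
felt [285.6  34.8] [ 0.3076 -0.0277] rect [ 0.3093 -0.0302] sides 0.0582 0.0303 ang%90 18.4
felt [88.6  6.7] [ 0.1551 -0.1055] rect [ 0.1542 -0.1094] sides 0.028 0.0164 ang%90 34.3
```

View pics/w13.png

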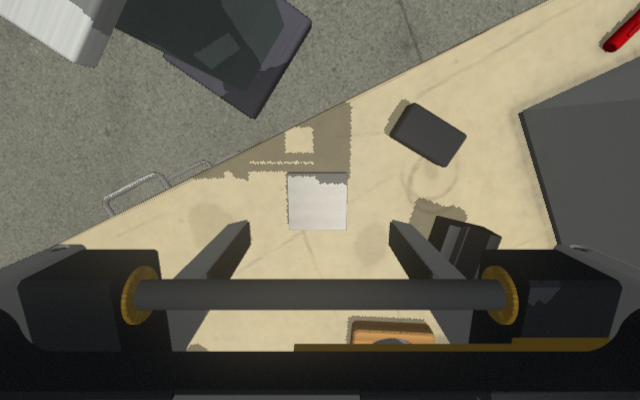

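```bash
python3 -m creep '-0.45 3 -0.45 0.2 0 -0.4 1;0 3 0 0 0 0 1;0 0 0 0 0 0 1'
python3 - <<'E'
from h import *
from cell import robot
go(robot,.4162,-.1385,.0055)
wrist_measure(robot,"w14")
E
```

```text
time_s: 19.82
eef_pos: [0.4164, -0.1378, 0.2467]
orientation: [-1.517, -0.471, 0.474]
ft_force: [-0.0, -0.4, 0.1]
opening: 0.094
psi 34.59 p [ 0.4164 -0.1378  0.2467] tip z 0.0477 open 0.094 F [-0.  -0.4  0.1] tilt [-0.0027  0.0013 -1.    ] t 19.825
shift cm [-0.05  4.22 -0.06] norm 4.22
steel [318.7 230.9] [ 0.421 -0.147] rect [ 0.4216 -0.1456] sides 0.0574 0.0374 ang%90 34.6
steel [ 7.4 14.6] [ 0.1609 -0.1394] rect [ 0.1632 -0.1402] sides 0.014 0.0223 ang%90 34.5
felt [629.5  88.6] [0.5423 0.0666] rect [0.5409 0.0661] sides 0.0171 0.0101 ang%90 41.5
felt [197.6  75.2] [ 0.2848 -0.1   ] rect [ 0.283  -0.1011] sides 0.0097 0.0389 ang%90 0.1
felt [283.2  31.7] [ 0.3196 -0.0425] rect [ 0.321  -0.0452] sides 0.0467 0.0223 ang%90 13.4
felt [31.5 22.2] [ 0.1756 -0.1346] rect [ 0.1757 -0.1349] sides 0.0333 0.0222 ang%90 89.0
```

```bash
python3 -m creep '0 2 0 0 0 0 1;0 1.5 0 0 0 0 1;0 0.5 0 0 0 0 1;0 0 0 0 0 0 1;0 0 0 0 0 0 1'
python3 - <<'E'
from h import *
from cell import robot
go(robot,.4162,-.1385,.0065)
E
```

```text
time_s: 20.5
eef_pos: [0.417, -0.138, 0.2087]
orientation: [-1.52, -0.472, 0.47]
ft_force: [0.1, -0.0, 0.7]
opening: 0.0942
psi 34.42 p [ 0.417  -0.138   0.2087] tip z 0.0097 open 0.0942 F [ 0.1 -0.   0.7] tilt [ 1.6e-03 -6.0e-04 -1.0e+00] t 20.5
shift cm [-0.1   0.32  0.01] norm 0.33
```

```bash
python3 -m creep '-0.1 0.3 0 0 0 0 1;0 0 0 0 0 0 1;0 0 0 0 0 0 0;0 0 0 0 0 0 0;0 0 0 0 0 0 0;0 0 0 0 0 0 0;0 0 0 0 0 0 0;0 0 0 0 0 0 0'
python3 - <<'E'
from h import *
from cell import robot
go(robot,.4162,-.1385,.0065)
E
```

```text
time_s: 21.5
eef_pos: [0.4161, -0.1385, 0.2051]
orientation: [-1.52, -0.471, 0.47]
ft_force: [0.9, 0.3, 0.3]
opening: 0.0596
psi 34.41 p [ 0.4161 -0.1385  0.2051] tip z 0.0061 open 0.0596 F [0.9 0.3 0.3] tilt [ 1.e-03 -3.e-04 -1.e+00] t 21.5
shift cm [ 0.01 -0.04 -0.01] norm 0.04
```

```bash
python3 -m creep '0 -1 0 0 0 0 0;0 -2 0 0 0 0 0;0 -3 0 0 0 0 0;0 -3 0 0 0 0 0;2.3 -1.5 -4.08 0 0 0 0;2.3 0 -4.08 0 0 0 0;0 0 0 0 0 0 0'
python3 - <<'E'
from h import *
from cell import robot
go(robot,.6525,-.1312,.0221)
o,p,T,psi=st(robot)
c=robot.read_camera("wrist");cv2.imwrite("pics/w15.png",c["color"][:,:,::-1])
E
```

```text
time_s: 22.38
eef_pos: [0.5013, -0.1806, 0.3101]
orientation: [-1.52, -0.471, 0.47]
ft_force: [-0.8, 0.3, -4.6]
opening: 0.0596
psi 34.39 p [ 0.5013 -0.1806  0.3101] tip z 0.1111 open 0.0596 F [-0.8  0.3 -4.6] tilt [ 8.e-04 -3.e-04 -1.e+00] t 22.375
shift cm [15.27  8.91 -4.46] norm 18.23
```

View pics/w15.png

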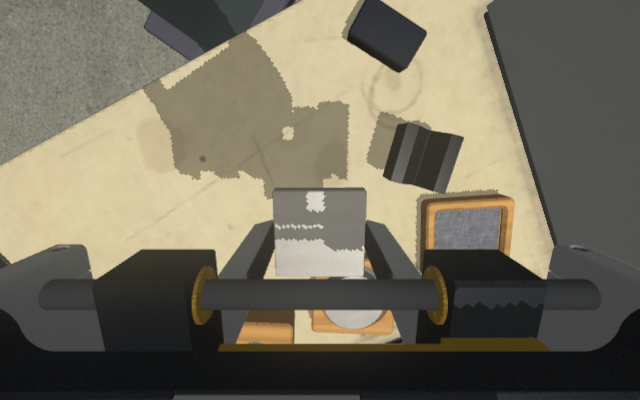

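```bash
python3 -m creep '0 0 0 0 -10.4 0 0;0 0 0 0 -10.4 0 0;0 0 0 0 -10.4 0 0;0 0 0 0 -10.4 0 0;0 0 0 0 -10.4 0 0;0 0 0 0 -10.4 0 0;0 0 0 0 -10.4 0 0;0 0 0 0 -10.4 0 0;0 0 0 0 0 0 0'
python3 - <<'E'
from h import *
from cell import robot
go(robot,.6525,-.1312,.0221);print(robot.get_obs()["joint_pos"].round(3))
E
```

```text
time_s: 23.55
eef_pos: [0.4993, -0.1795, 0.3104]
orientation: [-0.942, -1.554, 1.554]
ft_force: [0.4, -0.2, -3.5]
opening: 0.059
psi 117.55 p [ 0.4993 -0.1795  0.3104] tip z 0.1114 open 0.059 F [ 0.4 -0.2 -3.5] tilt [ 4.e-04 -1.e-04 -1.e+00] t 23.55
shift cm [ -2.8    8.94 -15.81] norm 18.38
[-0.414  0.355  1.68   0.     1.106 -2.466]
```

```bash
python3 -m creep '-0.7 0 -3.95 0 0 0 0;-0.7 0 -3.95 0 0 0 0;-0.7 0 -3.95 0 0 0 0;-0.7 0 -3.95 0 0 0 0;0 0 0 0 0 0 0'
python3 - <<'E'
from h import *
from cell import robot
go(robot,.6525,-.1312,.0221);print(robot.get_obs()["joint_pos"].round(3))
wrist_measure(robot,"w16")
E
```

```text
time_s: 24.18
eef_pos: [0.654, -0.1301, 0.3096]
orientation: [-0.943, -1.553, 1.552]
ft_force: [-1.3, -0.1, -3.3]
opening: 0.0593
psi 117.44 p [ 0.654  -0.1301  0.3096] tip z 0.1106 open 0.0593 F [-1.3 -0.1 -3.3] tilt [ 2.e-04  1.e-04 -1.e+00] t 24.175
shift cm [-0.03  8.85  0.18] norm 8.85
[-0.251  0.642  1.25   0.     1.25  -2.301]
steel [322.5 256.7] [ 0.7075 -0.0989] rect [ 0.7076 -0.1025] sides 0.0924 0.0485 ang%90 27.5
steel [329.5 221.3] [ 0.6694 -0.1108] rect [ 0.6685 -0.1097] sides 0.0461 0.0074 ang%90 28.2
steel [229.3  79.8] [ 0.5917 -0.2557] rect [ 0.5927 -0.2552] sides 0.064 0.0662 ang%90 27.4
felt [331.  315.2] [ 0.7663 -0.0574] rect [ 0.7672 -0.0593] sides 0.1358 0.0107 ang%90 27.5
felt [233.8 314.9] [ 0.8162 -0.1543] rect [ 0.816  -0.1537] sides 0.0275 0.0111 ang%90 27.5
felt [ 42.4 281.9] [ 0.8745 -0.3552] rect [ 0.8732 -0.3492] sides 0.0931 0.102 ang%90 12.6
felt [397.8 254.9] [ 0.6692 -0.0289] rect [ 0.6611 -0.0311] sides 0.0391 0.0838 ang%90 54.7
felt [243.8 253.4] [ 0.7429 -0.1744] rect [ 0.7394 -0.1821] sides 0.0836 0.0391 ang%90 89.9
felt [319. 177.] [ 0.6336 -0.1414] rect [ 0.6339 -0.1446] sides 0.065 0.0246 ang%90 30.3
felt [160.5 181.4] [ 0.7102 -0.2794] rect [ 0.7138 -0.2732] sides 0.0065 0.1588 ang%90 61.1
felt [250.5 113.1] [ 0.6095 -0.2266] rect [ 0.6081 -0.2281] sides 0.0576 0.0175 ang%90 56.9
felt [54.  46.3] [ 0.6381 -0.4059] rect [ 0.6393 -0.4037] sides 0.007 0.0957 ang%90 58.0
```

View pics/w16.png

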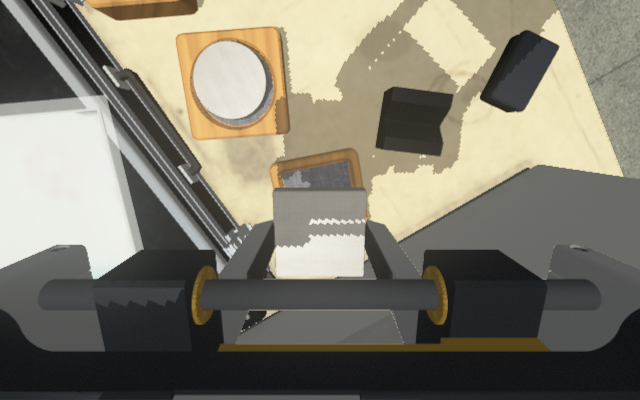

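```bash
python3 -m creep '0 0 0 0 -5.3 0 0;0 0 0 0 -5.3 0 0;0 2 0.15 0 0 0 0;0 2 0 0 0 0 0;0 1.5 0 0 0 0 0;0 0 0 0 0 0 0'
python3 - <<'E'
from h import *
from cell import robot
go(robot,.6525,-.1312,.0221);print(robot.get_obs()["joint_pos"].round(3))
wrist_measure(robot,"w17")
E
```

```text
time_s: 24.98
eef_pos: [0.6515, -0.1324, 0.2539]
orientation: [-0.815, -1.68, 1.681]
ft_force: [-0.1, 0.1, -2.8]
opening: 0.0594
psi 128.16 p [ 0.6515 -0.1324  0.2539] tip z 0.0549 open 0.0594 F [-0.1  0.1 -2.8] tilt [-1.5e-03  3.0e-04 -1.0e+00] t 24.975
shift cm [ 0.03  3.28 -0.15] norm 3.29
[-0.256  0.698  1.296 -0.     1.15  -2.492]
steel [322.7 260.3] [ 0.6801 -0.1062] rect [ 0.6802 -0.1094] sides 0.0741 0.0328 ang%90 38.4
steel [234.6  50.2] [ 0.5913 -0.2565] rect [ 0.5926 -0.2556] sides 0.0646 0.0666 ang%90 38.2
felt [357.9 315.4] [ 0.7028 -0.0481] rect [ 0.7045 -0.0507] sides 0.068 0.0085 ang%90 38.1
felt [233.6 314.9] [ 0.7709 -0.1358] rect [ 0.7707 -0.1355] sides 0.0213 0.0092 ang%90 38.1
felt [ 41.  280.8] [ 0.8458 -0.2857] rect [ 0.8453 -0.2819] sides 0.0763 0.0738 ang%90 38.1
felt [399.2 264.3] [ 0.6429 -0.0524] rect [ 0.6431 -0.0547] sides 0.0193 0.0483 ang%90 76.6
felt [242.5 257.6] [ 0.7203 -0.161 ] rect [ 0.7199 -0.1589] sides 0.0583 0.0206 ang%90 89.9
felt [581.9 255.1] [0.541  0.0636] rect [0.5437 0.0578] sides 0.0496 0.114 ang%90 42.1
felt [320.7 183.6] [ 0.6293 -0.1483] rect [ 0.6296 -0.1485] sides 0.064 0.0056 ang%90 38.5
felt [256.3 103.5] [ 0.6114 -0.2236] rect [ 0.6116 -0.2238] sides 0.0282 0.0067 ang%90 56.9
felt [112.4  96.6] [ 0.6733 -0.3101] rect [ 0.6734 -0.3101] sides 0.0042 0.032 ang%90 62.2
felt [137.  161.3] [ 0.704  -0.2719] rect [ 0.7072 -0.2675] sides 0.0062 0.1474 ang%90 63.1
felt [109.5 152.5] [ 0.7111 -0.2921] rect [ 0.7151 -0.285 ] sides 0.0078 0.1587 ang%90 63.6
felt [30.  14.4] [ 0.6604 -0.3814] rect [ 0.6603 -0.3811] sides 0.008 0.0229 ang%90 62.7
```

View pics/w17.png

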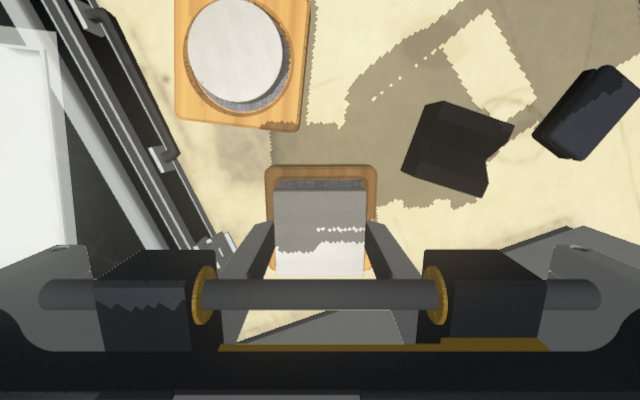

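```bash
python3 - <<'E'
from h import *
from cell import robot
o,p,T,psi=st(robot);c=robot.read_camera("wrist");pose=(p,o["orientation"]);z=p[2]-.199+.0059
for u in ((319.5,190),(319.5,276),(273,200),(366,200)):
    print((T.T@(cast(c,u,z,pose)[0]-p)).round(4))
# predicted pixel of pocket edges
E
python3 -m creep '0 1.2 -0.1 0 0 0 0;0 1 0 0 0 0 0;0 0.9 0 0 0 0 0;0 0 0 0 0 0 0;0 0 0 0 0 0 0'
python3 - <<'E'
from h import *
from cell import robot
go(robot,.6525,-.1312,.0221)
wrist_measure(robot,"w18")
E
```

```text
[-1.000e-04  1.931e-01  3.160e-02]
[-1.000e-04  1.931e-01 -2.790e-02]
[-0.0296  0.1931  0.0252]
[0.0294 0.1931 0.0252]
time_s: 25.7
eef_pos: [0.6528, -0.1318, 0.2246]
orientation: [-0.818, -1.682, 1.681]
ft_force: [-0.4, -0.7, -3.6]
opening: 0.0597
psi 128.21 p [ 0.6528 -0.1318  0.2246] tip z 0.0256 open 0.0597 F [-0.4 -0.7 -3.6] tilt [ 1.3e-03 -4.0e-04 -1.0e+00] t 25.7
shift cm [ 0.06  0.35 -0.01] norm 0.36
steel [322.6 260. ] [ 0.6708 -0.115 ] rect [ 0.671  -0.1178] sides 0.0642 0.0286 ang%90 38.2
steel [ 37.  180.5] [ 0.7457 -0.3057] rect [ 0.7301 -0.2949] sides 0.0772 0.145 ang%90 38.2
steel [221.4  41.8] [ 0.5953 -0.2541] rect [ 0.5986 -0.2523] sides 0.0665 0.0528 ang%90 38.2
steel [ 83.8 116.4] [ 0.6875 -0.3001] rect [ 0.6942 -0.2882] sides 0.0024 0.1717 ang%90 62.3
felt [405.  314.7] [ 0.6676 -0.0362] rect [ 0.668  -0.0365] sides 0.019 0.008 ang%90 38.3
felt [233.6 314.6] [ 0.7497 -0.1405] rect [ 0.7496 -0.1402] sides 0.019 0.0083 ang%90 38.3
felt [237.3 266.5] [ 0.7142 -0.1612] rect [ 0.7131 -0.1626] sides 0.0278 0.0229 ang%90 38.2
felt [ 42.3 282. ] [ 0.8157 -0.2693] rect [ 0.8137 -0.2655] sides 0.065 0.0706 ang%90 23.3
felt [598.4 276.8] [0.5543 0.0553] rect [0.5626 0.0493] sides 0.0792 0.0696 ang%90 38.2
felt [393.1 253.7] [ 0.6352 -0.0774] rect [ 0.6367 -0.0792] sides 0.0168 0.0605 ang%90 76.2
felt [104.3 164.5] [ 0.7076 -0.2749] rect [ 0.7093 -0.2724] sides 0.007 0.1277 ang%90 63.7
felt [105.5 141.4] [ 0.6933 -0.2816] rect [ 0.6957 -0.2777] sides 0.006 0.1068 ang%90 63.4
felt [ 61. 144.] [ 0.7132 -0.3041] rect [ 0.7178 -0.2968] sides 0.0092 0.158 ang%90 63.6
felt [280.9  46. ] [ 0.5745 -0.2241] rect [ 0.5743 -0.2246] sides 0.0266 0.0049 ang%90 34.8
felt [55.6  7.1] [ 0.641 -0.343] rect [ 0.6412 -0.3432] sides 0.0073 0.015 ang%90 12.6
```

View pics/w18.png

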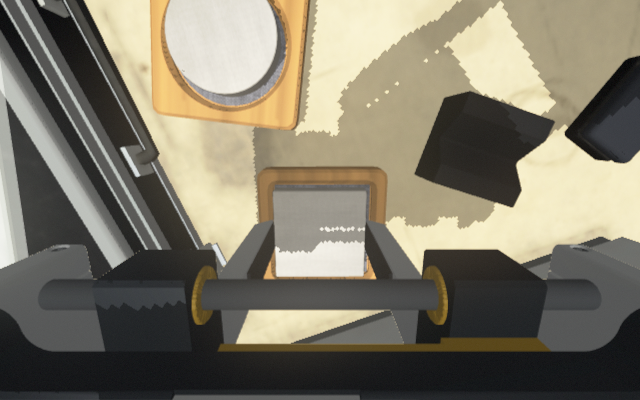

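```bash
python3 -m creep '0.05 0.35 -0.1 0 0 0 0;0 0.05 0 0 0 0 0;0 0 0 0 0 0 0;0 0 0 0 0 0 0'
python3 - <<'E'
from h import *
from cell import robot
go(robot,.6525,-.1312,.0221)
o,p,T,psi=st(robot);print(o["torque"].round(2))
E
```

```text
time_s: 26.25
eef_pos: [0.6532, -0.1308, 0.2204]
orientation: [-0.817, -1.682, 1.681]
ft_force: [-0.2, 0.2, -3.4]
opening: 0.0594
psi 128.21 p [ 0.6532 -0.1308  0.2204] tip z 0.0214 open 0.0594 F [-0.2  0.2 -3.4] tilt [ 1.e-03 -3.e-04 -1.e+00] t 26.25
shift cm [ 0.01 -0.07  0.08] norm 0.1
[0.04 0.01 0.01]
```

```bash
python3 -m creep '0 0 0 0 0 0 0.8;0 0 0 0 0 0 0.8;0 0 0 0 0 0 0.8;0 -1.5 0 0 0 0 0.8;0 -3 0 0 0 0 0.8;0 -4 0 0 0 0 1;0 -2 0 0 0 0 1;0 0 0 0 0 0 1'
python3 - <<'E'
from h import *
from cell import robot
go(robot,.5475,-.0985,.02)
wrist_measure(robot,"w19")
E
```

```text
time_s: 27.25
eef_pos: [0.6531, -0.1307, 0.3268]
orientation: [-0.82, -1.683, 1.682]
ft_force: [0.0, -0.4, -0.1]
opening: 0.0939
psi 128.21 p [ 0.6531 -0.1307  0.3268] tip z 0.1278 open 0.0939 F [ 0.  -0.4 -0.1] tilt [ 3.4e-03 -9.0e-04 -1.0e+00] t 27.25
shift cm [ 9.09 10.74  6.33] norm 15.43
steel [320.9 202.3] [ 0.6585 -0.1256] rect [ 0.6577 -0.1275] sides 0.0616 0.0527 ang%90 38.2
steel [258.6  68.9] [ 0.5915 -0.255 ] rect [ 0.5922 -0.2543] sides 0.0641 0.0661 ang%90 38.2
felt [409.  315.2] [0.7026 0.0429] rect [0.7022 0.0433] sides 0.0549 0.0114 ang%90 38.3
felt [281.8 315.1] [ 0.7965 -0.0761] rect [ 0.7951 -0.0745] sides 0.1853 0.0118 ang%90 38.3
felt [ 31.8 267.2] [ 0.9235 -0.3377] rect [ 0.9201 -0.3292] sides 0.1225 0.0373 ang%90 60.7
felt [436.5 261.6] [0.6319 0.0202] rect [0.6332 0.0195] sides 0.0203 0.0752 ang%90 87.6
felt [209.5 253.5] [ 0.7831 -0.1872] rect [ 0.783  -0.1865] sides 0.1027 0.0208 ang%90 83.5
felt [541.3 239.7] [0.5409 0.0929] rect [0.5438 0.0931] sides 0.0907 0.2161 ang%90 43.0
felt [270.6 104. ] [ 0.6104 -0.2272] rect [ 0.6091 -0.2285] sides 0.0563 0.0164 ang%90 54.9
felt [179.7 155.3] [ 0.7097 -0.2715] rect [ 0.7133 -0.2647] sides 0.0059 0.1628 ang%90 62.4
felt [55.7 55.6] [ 0.702  -0.4149] rect [ 0.7008 -0.4135] sides 0.0104 0.1007 ang%90 16.8
felt [176.2 120.9] [ 0.6824 -0.2924] rect [ 0.6832 -0.2931] sides 0.0084 0.2306 ang%90 60.3
felt [114.4  29. ] [ 0.6468 -0.3816] rect [ 0.647 -0.381] sides 0.0059 0.0554 ang%90 61.1
```

View pics/w19.png

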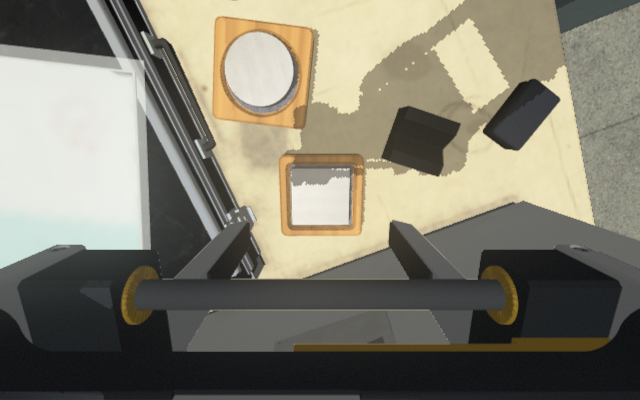

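```bash
python3 -m creep '0.73 0 4.3 0 0 0 1;0.73 0 4.3 0 0 0 1;0 0 0 0 10.6 0 1;0 0 0 0 10.6 0 1;0 0 0 0 10.6 0 1;0 0 0 0 10.6 0 1;0 0 0 0 10.6 0 1;0 0 0 0 10.6 0 1;0 0 0 0 10.6 0 1;0 0 0 0 10.6 0 1;0 0 0 0 10.6 0 1;0 0 0 0 10.6 0 1'
python3 -m creep '0 0 0 0 0 0 1'
python3 - <<'E'
from h import *
from cell import robot
go(robot,.5475,-.0985,.02)
c=robot.read_camera("wrist");cv2.imwrite("pics/w20.png",c["color"][:,:,::-1])
cv2.imwrite("pics/w20c.png",cv2.resize(c["color"][100:270,220:440,::-1],None,fx=3.5,fy=3.5,interpolation=cv2.INTER_CUBIC))
E
```

```text
time_s: 28.8
eef_pos: [0.5794, -0.163, 0.3231]
orientation: [-1.56, -0.284, 0.295]
ft_force: [-0.9, -0.2, 0.3]
opening: 0.0938
time_s: 28.92
eef_pos: [0.5795, -0.163, 0.3235]
orientation: [-1.559, -0.29, 0.3]
ft_force: [-0.4, 0.3, 0.7]
opening: 0.0937
psi 21.51 p [ 0.5795 -0.163   0.3235] tip z 0.1245 open 0.0937 F [-0.4  0.3  0.7] tilt [-0.0049 -0.0097 -0.9999] t 28.925
shift cm [-0.53 10.4   7.25] norm 12.69
```

View pics/w20.png

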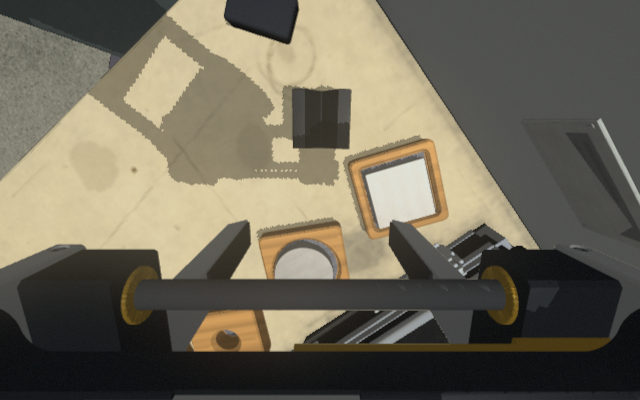

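View pics/w20c.png

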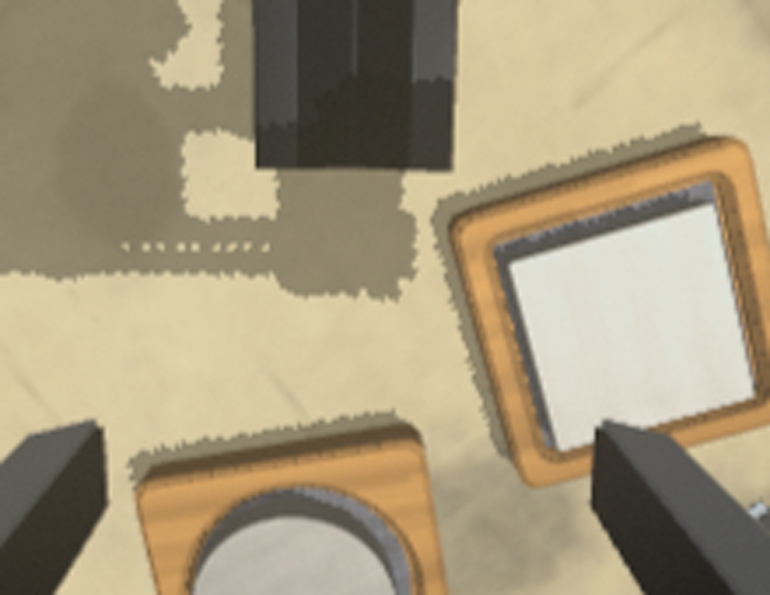

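```bash
python3 - <<'E'
from h import *
from cell import robot
o,p,T,psi=st(robot);c=robot.read_camera("wrist");pose=(p,o["orientation"])
g=cv2.cvtColor(c["color"],cv2.COLOR_RGB2HSV)
im=c["color"].astype(int).sum(2)
m=((im<270)).astype(np.uint8);m[:80]=0;m[155:]=0;m[:,:280]=0;m[:,360:]=0
m=cv2.morphologyEx(m,cv2.MORPH_OPEN,np.ones((5,5)))
q=max(blobs(m,100),key=cv2.contourArea);r=cv2.minAreaRect(q);print(r)
W=cast(c,cv2.boxPoints(r),.052,pose);print(W.round(4),W.mean(0).round(4))
for i in range(4):
    e=W[(i+1)%4]-W[i];print(np.linalg.norm(e).round(4),np.degrees(np.arctan2(e[1],e[0])).round(1))
# tilt fix
w=np.array([-T[1,1],T[0,1],0]) ; print("tilt fix tool deg",np.degrees(T.T@w).round(2))
y=T[:,1];w=np.cross(y,[0,0,-1]);print(np.degrees(T.T@w).round(2))
E
```

```text
((320.5, 117.5), (59.0, 57.0), 90.0)
[[ 0.5189 -0.0797  0.052 ]
 [ 0.5634 -0.062   0.052 ]
 [ 0.5826 -0.1069  0.052 ]
 [ 0.5359 -0.1256  0.052 ]] [ 0.5502 -0.0936  0.052 ]
0.0479 21.6
0.0488 -66.8
0.0503 -158.3
0.0489 110.3
tilt fix tool deg [ 0.43  0.   -0.45]
[ 0.43  0.   -0.45]
```

```bash
python3 -m creep '0 0 0 0.4 0 -0.4 1;-0.15 1.5 3.6 0 0 0 1;-0.15 1.8 3.7 0 0 0 1;0 0 0 0 0 0 1;0 0 0 0 0 0 1'
python3 - <<'E'
from h import *
from cell import robot
go(robot,.5495,-.096,.028)
o,p,T,psi=st(robot);print(o["joint_pos"].round(3))
c=robot.read_camera("wrist");cv2.imwrite("pics/w21.png",c["color"][:,:,::-1])
t=robot.read_camera("top");cv2.imwrite("pics/t21.png",t["color"][:,:,::-1])
E
```

```text
time_s: 29.65
eef_pos: [0.5506, -0.0966, 0.2926]
orientation: [-1.553, -0.296, 0.293]
ft_force: [0.6, 0.9, -0.8]
opening: 0.0939
psi 21.5 p [ 0.5506 -0.0966  0.2926] tip z 0.0936 open 0.0939 F [ 0.6  0.9 -0.8] tilt [ 0.0026 -0.0016 -1.    ] t 29.65
shift cm [-0.09  6.56  0.11] norm 6.56
[-2.390e-01  4.350e-01  1.613e+00 -1.000e-03  1.091e+00 -6.140e-01]
```

View pics/w21.png

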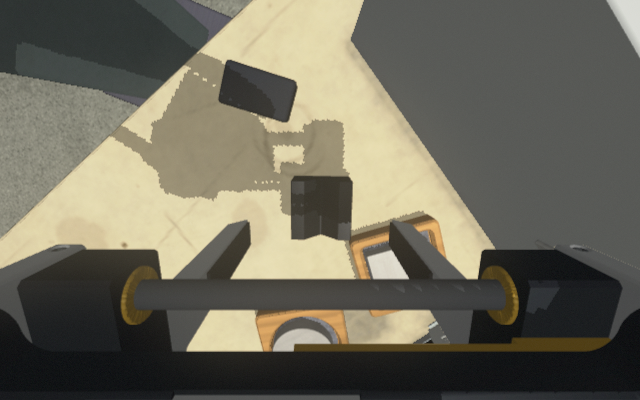

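View pics/t21.png

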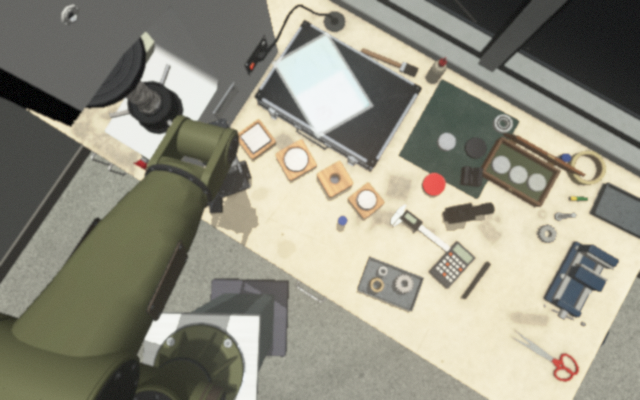

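```bash
python3 - <<'E'
from h import *
from cell import robot
o,p,T,psi=st(robot);c=robot.read_camera("wrist");pose=(p,o["orientation"])
cv2.imwrite("pics/w22c.png",cv2.resize(c["color"][160:260,260:380,::-1],None,fx=6,fy=6,interpolation=cv2.INTER_CUBIC))
for u in ((291,177),(352,177),(292,239),(350,239)): print(cast(c,u,.052,pose)[0].round(4),(T.T@(cast(c,u,.052,pose)[0]-p)).round(4))
E
```

```text
[ 0.5185 -0.0767  0.052 ] [-0.0229  0.2405  0.0312]
[ 0.5635 -0.0591  0.052 ] [0.0255 0.2406 0.0312]
[ 0.5373 -0.1257  0.052 ] [-0.0233  0.2406 -0.0212]
[ 0.5825 -0.108   0.052 ] [ 0.0252  0.2407 -0.0212]
```

View pics/w22c.png

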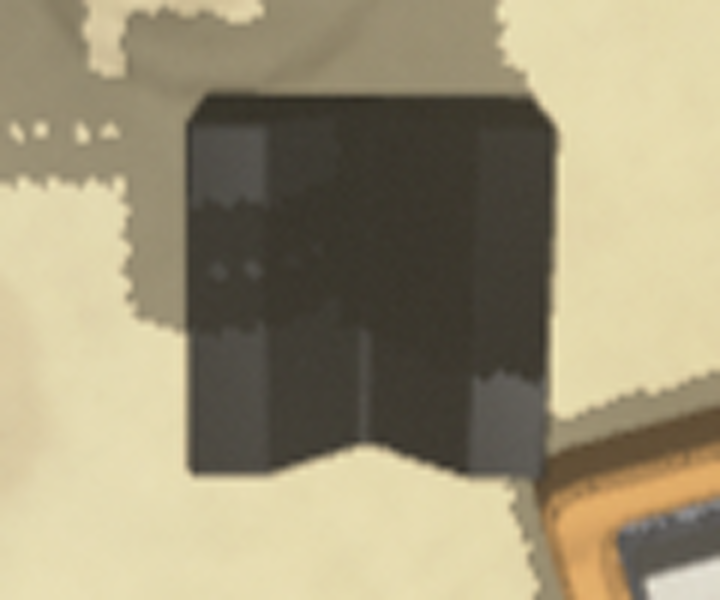

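```bash
python3 -m creep '0.05 2 0.25 0 0 0 1;0 2 0 0 0 0 1;0 1.5 0 0 0 0 1;0 0.9 0 0 0 0 1;0 0 0 0 0 0 1;0 0 0 0 0 0 1'
python3 - <<'E'
from h import *
from cell import robot
go(robot,.5504,-.0936,.028)
c=robot.read_camera("wrist");cv2.imwrite("pics/w23.png",c["color"][:,:,::-1])
E
```

```text
time_s: 30.55
eef_pos: [0.55, -0.0939, 0.2286]
orientation: [-1.553, -0.295, 0.292]
ft_force: [-0.5, -0.0, -0.3]
opening: 0.0941
psi 21.44 p [ 0.55   -0.0939  0.2286] tip z 0.0296 open 0.0941 F [-0.5 -0.  -0.3] tilt [ 0.0024 -0.0016 -1.    ] t 30.55
shift cm [0.05 0.16 0.01] norm 0.17
```

View pics/w23.png

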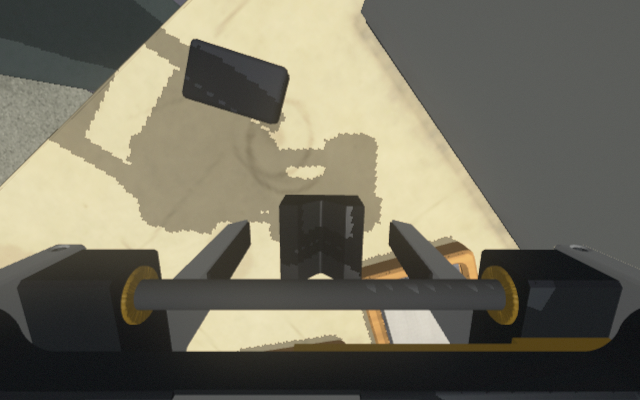

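```bash
python3 -m creep '0 0.1 0 0 0 0 0;0 0 0 0 0 0 0;0 0 0 0 0 0 0;0 0 0 0 0 0 0;0 0 0 0 0 0 0;0 0 0 0 0 0 0;0 0 0 0 0 0 0;0 0 0 0 0 0 0'
python3 - <<'E'
from h import *
from cell import robot
go(robot,.5504,-.0936,.028)
E
```

```text
time_s: 31.6
eef_pos: [0.5499, -0.0938, 0.2271]
orientation: [-1.553, -0.295, 0.293]
ft_force: [1.7, 0.9, 1.7]
opening: 0.0502
psi 21.44 p [ 0.5499 -0.0938  0.2271] tip z 0.0281 open 0.0502 F [1.7 0.9 1.7] tilt [ 0.0017 -0.0015 -1.    ] t 31.6
shift cm [ 0.06  0.01 -0.  ] norm 0.06
```

```bash
python3 -m creep '0 -1 0 0 0 0 0;0 -2 0 0 0 0 0;0 -3 0 0 0 0 0;0 -4 0 0 0 0 0;0 0 0 0 0 0 0'
python3 - <<'E'
from h import *
from cell import robot
go(robot,.5504,-.0936,.028)
c=robot.read_camera("wrist");cv2.imwrite("pics/w24.png",c["color"][:,:,::-1])
E
```

```text
time_s: 32.22
eef_pos: [0.5498, -0.0937, 0.3297]
orientation: [-1.554, -0.298, 0.289]
ft_force: [0.5, -0.1, -5.1]
opening: 0.0501
psi 21.45 p [ 0.5498 -0.0937  0.3297] tip z 0.1307 open 0.0501 F [ 0.5 -0.1 -5.1] tilt [ 0.0061 -0.0026 -1.    ] t 32.225
shift cm [1.000e-02 1.027e+01 3.000e-02] norm 10.27
```

View pics/w24.png

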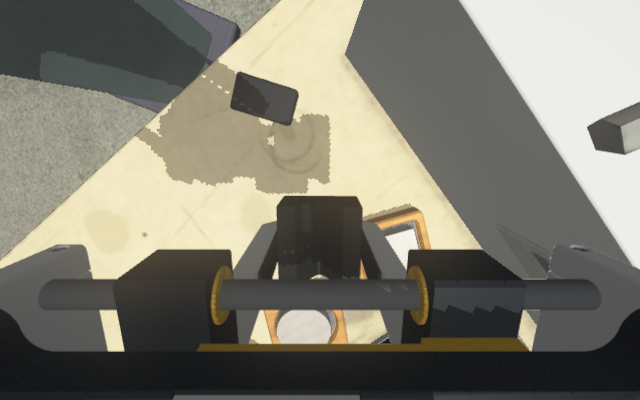

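```bash
python3 -m creep '-1.55 0 -4.66 0 0 0 0;-1.55 0 -4.66 0 0 0 0;-1.55 0 -4.66 0 0 0 0;-1.55 0 -4.66 0 0 0 0;-1.55 0 -4.66 0 0 0 0;-1.55 0 -4.66 0 0 0 0;-1.55 0 -4.66 0 0 0 0;0 0 0 0 -5.5 0 0;0 0 0 0 -5.5 0 0;0 0 0 0 0 0 0;0 0 0 0 0 0 0'
python3 - <<'E'
from h import *
from cell import robot
go(robot,.5383,-.3625,.0385)
c=robot.read_camera("wrist");cv2.imwrite("pics/w25.png",c["color"][:,:,::-1])
E
```

```text
time_s: 33.65
eef_pos: [0.568, -0.4368, 0.3263]
orientation: [-1.526, -0.442, 0.442]
ft_force: [0.7, -0.6, -4.1]
opening: 0.0501
psi 32.33 p [ 0.568  -0.4368  0.3263] tip z 0.1273 open 0.0501 F [ 0.7 -0.6 -4.1] tilt [ 1.e-04 -3.e-04 -1.e+00] t 33.65
shift cm [1.47 8.87 7.87] norm 11.95
```

View pics/w25.png

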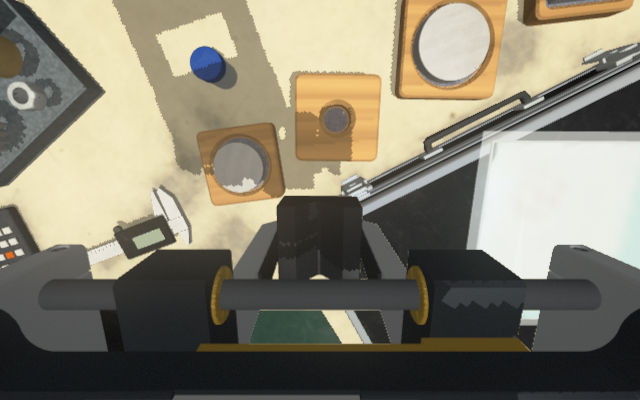

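```bash
python3 - <<'E'
from h import *
from cell import robot
o,p,T,psi=st(robot);c=robot.read_camera("wrist");pose=(p,o["orientation"]);im=c["color"]
cv2.imwrite("pics/w26c.png",cv2.resize(im[65:170,285:390,::-1],None,fx=5.7,fy=5.7,interpolation=cv2.INTER_CUBIC))
hsv=cv2.cvtColor(im,cv2.COLOR_RGB2HSV);h,s,v=[hsv[...,i].astype(int) for i in range(3)]
m=((s>105)&(h<25)).astype(np.uint8);m[:66]=0;m[166:]=0;m[:,:288]=0;m[:,390:]=0
m=cv2.morphologyEx(m,cv2.MORPH_CLOSE,np.ones((3,3)))
q=max(blobs(m,300),key=cv2.contourArea);r=cv2.minAreaRect(q)
W=cast(c,cv2.boxPoints(r),.032,pose);print("wood",r,W.mean(0).round(4),[np.linalg.norm(W[i]-W[i-1]).round(4) for i in range(4)],np.degrees(np.arctan2(*(W[1]-W[0])[1::-1])).round(1))
m=((s<75)&(v<140)).astype(np.uint8);m[:95]=0;m[145:]=0;m[:,:315]=0;m[:,362:]=0
for q in blobs(m,30):
    (u,v_),rr=cv2.minEnclosingCircle(q);print("bore",u,v_,rr,cast(c,(u,v_),.006,pose)[0].round(4))
E
```

```text
wood ((337.5, 116.5), (87.0, 85.0), 90.0) [ 0.5401 -0.3618  0.032 ] [np.float64(0.0787), np.float64(0.0772), np.float64(0.0788), np.float64(0.0828)] 32.3
bore 335.0799865722656 119.18000030517578 12.214797019958496 [ 0.5394 -0.3623  0.006 ]
```

View pics/w26c.png

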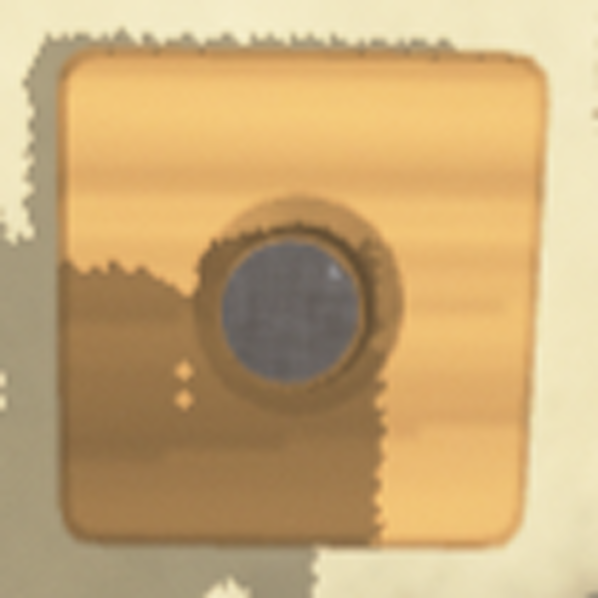

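```bash
python3 - <<'E'
from h import *
from cell import robot
o,p,T,psi=st(robot);c=robot.read_camera("wrist");pose=(p,o["orientation"]);im=c["color"]
b=cast(c,(337.2,118.1),.032,pose)[0];print("mouth",b.round(4))
cv2.imwrite("pics/w27c.png",cv2.resize(np.clip(im[185:290,265:375,::-1].astype(int)*2,0,255).astype(np.uint8),None,fx=5.5,fy=5.5,interpolation=cv2.INTER_CUBIC))
z=p[2]-.199+.0239
for r in (196,200,204,208,212,276,278,280,282): print(r,(T.T@(cast(c,(319.5,r),z,pose)[0]-p)).round(4)[2], (T.T@(cast(c,(319.5,r),z-.03,pose)[0]-p)).round(4)[2])
E
```

```text
mouth [ 0.5399 -0.362   0.032 ]
196 0.0311 0.0241
200 0.0287 0.0213
204 0.0264 0.0185
208 0.024 0.0157
212 0.0216 0.0128
276 -0.0189 -0.0356
278 -0.0202 -0.0372
280 -0.0216 -0.0388
282 -0.0229 -0.0404
```

View pics/w27c.png

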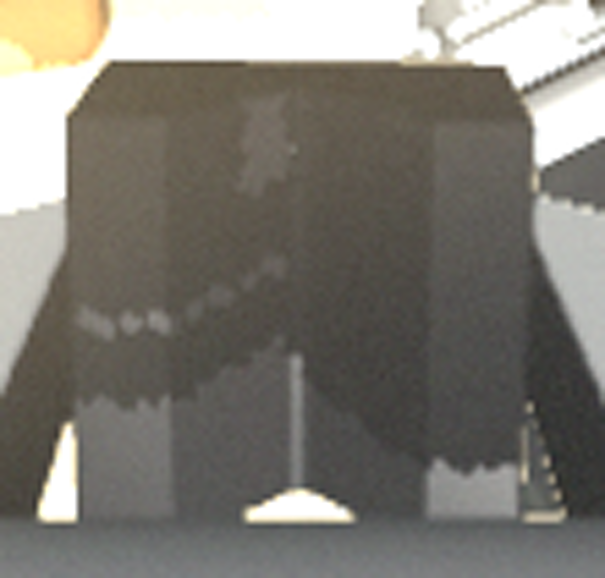

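```bash
python3 -m creep '0.8 0 3.9 0 0 0 0;0.8 0 3.95 0 0 0 0;0 2 0 0 0 0 0;0 2 0 0 0 0 0;0 1.2 0 0 0 0 0;0 0 0 0 0 0 0;0 0 0 0 0 0 0'
python3 - <<'E'
from h import *
from cell import robot
go(robot,.5396,-.362,.0601)
c=robot.read_camera("wrist");cv2.imwrite("pics/w28.png",c["color"][:,:,::-1])
s=robot.read_camera("scene");cv2.imwrite("pics/s28.png",cv2.resize(s["color"][150:270,270:420,::-1],None,fx=5,fy=5,interpolation=cv2.INTER_CUBIC))
E
```

```text
time_s: 34.67
eef_pos: [0.5396, -0.3626, 0.2757]
orientation: [-1.527, -0.445, 0.442]
ft_force: [-0.0, -0.5, -4.5]
opening: 0.0503
psi 32.43 p [ 0.5396 -0.3626  0.2757] tip z 0.0767 open 0.0503 F [-0.  -0.5 -4.5] tilt [ 0.002  -0.0019 -1.    ] t 34.675
shift cm [0.03 1.66 0.05] norm 1.66
```

View pics/w28.png

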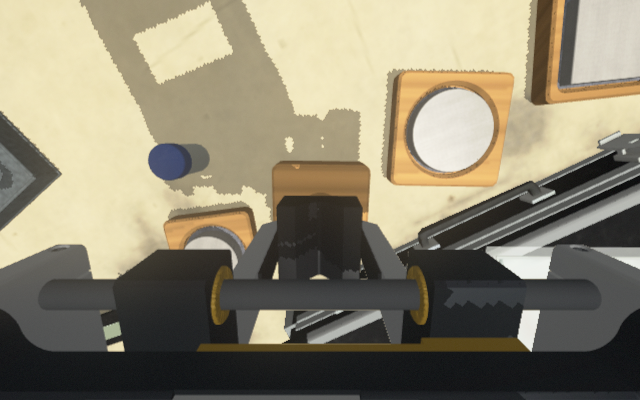

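View pics/s28.png

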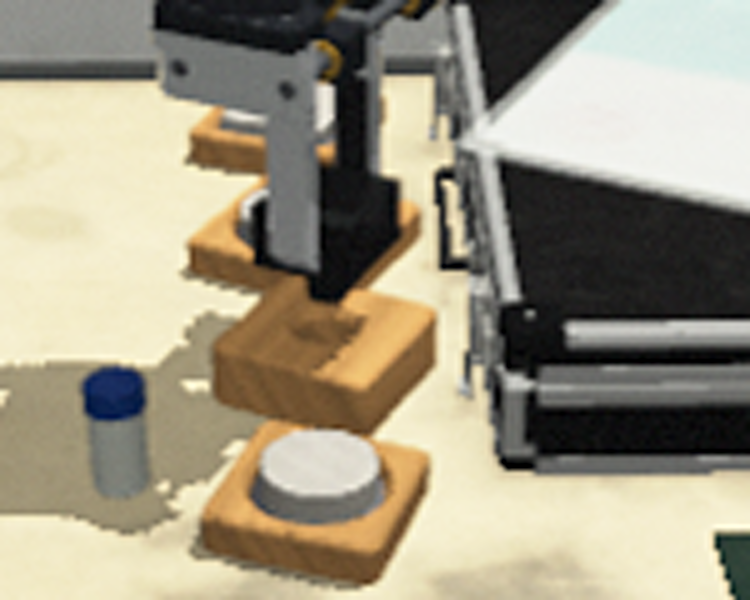

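```bash
python3 -m creep '0.05 1 0.05 0 0 0 0;0 0.7 0 0 0 0 0;0 0.5 0 0 0 0 0;0 0 0 0 0 0 0'
python3 - <<'E'
from h import *
from cell import robot
go(robot,.5396,-.362,.039);print(robot.get_obs()["torque"].round(2))
s=robot.read_camera("scene");cv2.imwrite("pics/s29.png",cv2.resize(s["color"][150:270,270:420,::-1],None,fx=5,fy=5,interpolation=cv2.INTER_CUBIC))
E
```

```text
time_s: 35.28
eef_pos: [0.5395, -0.3615, 0.2528]
orientation: [-1.526, -0.444, 0.443]
ft_force: [1.4, 0.1, -4.5]
opening: 0.0499
psi 32.44 p [ 0.5395 -0.3615  0.2528] tip z 0.0538 open 0.0499 F [ 1.4  0.1 -4.5] tilt [ 8.e-04 -9.e-04 -1.e+00] t 35.275
shift cm [-0.02  1.48 -0.04] norm 1.48
[-0.05  0.02  0.06]
```

View pics/s29.png

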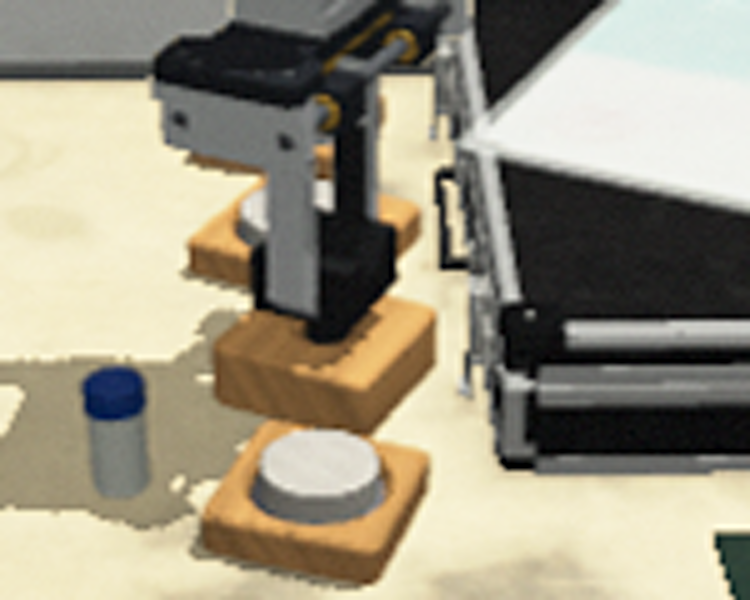

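```bash
python3 -m creep '0 0.5 0 0 0 0 0;0 0.5 0 0 0 0 0;0 0.3 0 0 0 0 0;0 0.1 0 0 0 0 0;0 0 0 0 0 0 0;0 0 0 0 0 0 0'
python3 - <<'E'
from h import *
from cell import robot
go(robot,.5396,-.362,.0384);print(robot.get_obs()["torque"].round(2))
E
```

```text
time_s: 36.08
eef_pos: [0.5396, -0.3616, 0.2396]
orientation: [-1.527, -0.445, 0.443]
ft_force: [-0.8, -0.1, -3.3]
opening: 0.0498
psi 32.44 p [ 0.5396 -0.3616  0.2396] tip z 0.0406 open 0.0498 F [-0.8 -0.1 -3.3] tilt [ 0.0017 -0.0016 -1.    ] t 36.075
shift cm [-0.03  0.22 -0.03] norm 0.22
[-0.06  0.05  0.01]
```

Free of contact, 2.5 mm to go.

```bash
python3 -m creep '0 0.15 0 0 0 0 0;0 0.1 0 0 0 0 0;0 0 0 0 0 0 0;0 0 0 0 0 0 0'
python3 - <<'E'
from h import *
from cell import robot
go(robot,.5396,-.362,.0381)
s=robot.read_camera("scene");cv2.imwrite("pics/s30.png",cv2.resize(s["color"][150:270,270:420,::-1],None,fx=5,fy=5,interpolation=cv2.INTER_CUBIC))
E
```

```text
time_s: 36.58
eef_pos: [0.5397, -0.3617, 0.2376]
orientation: [-1.528, -0.445, 0.442]
ft_force: [0.6, -1.3, 6.0]
opening: 0.0501
psi 32.45 p [ 0.5397 -0.3617  0.2376] tip z 0.0386 open 0.0501 F [ 0.6 -1.3  6. ] tilt [ 0.0026 -0.0024 -1.    ] t 36.575
shift cm [-0.03  0.05 -0.02] norm 0.06
```

View pics/s30.png

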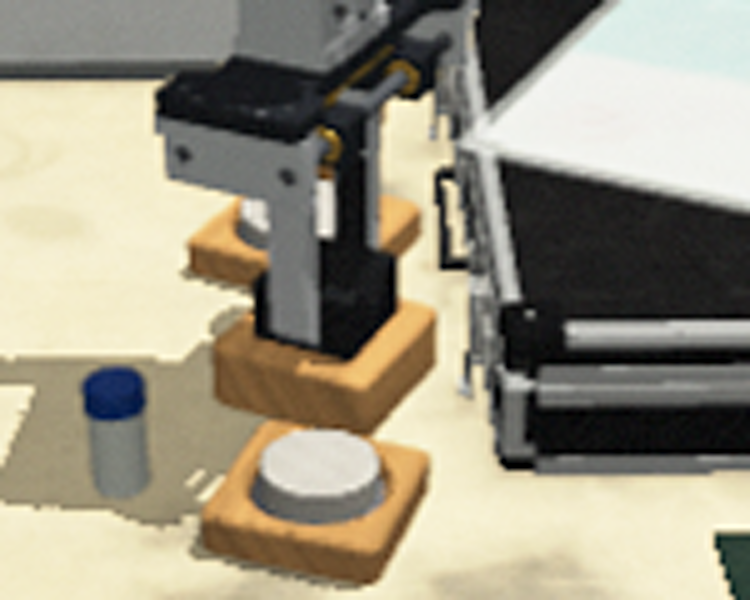

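```bash
python3 -m creep '0 0 0 0 0 0 0.8;0 0 0 0 0 0 0.8;0 0 0 0 0 0 0.8;0 -1 0 0 0 0 0.8;0 -3 0 0 0 0 0.8;0 -4 0 0 0 0 0.8;0 -4 0 0 0 0 1;-4 0 -2 0 0 0 1;-4 0 -2 0 0 0 1;-4 0 -2 0 0 0 1;0 0 0 0 0 0 1'
python3 - <<'E'
from h import *
from cell import robot
go(robot,.5396,-.362,.0381)
s=robot.read_camera("scene");cv2.imwrite("pics/s31.png",cv2.resize(s["color"][130:280,220:420,::-1],None,fx=3.9,fy=3.9,interpolation=cv2.INTER_CUBIC))
c=robot.read_camera("wrist");cv2.imwrite("pics/w31.png",c["color"][:,:,::-1])
c=robot.read_camera("top");cv2.imwrite("pics/t31.png",c["color"][:,:,::-1])
E
```

```text
time_s: 38.0
eef_pos: [0.4686, -0.4785, 0.3574]
orientation: [-1.528, -0.442, 0.44]
ft_force: [-0.9, 0.5, -0.3]
opening: 0.0942
psi 32.25 p [ 0.4686 -0.4785  0.3574] tip z 0.1584 open 0.0942 F [-0.9  0.5 -0.3] tilt [ 0.0016 -0.002  -1.    ] t 38.0
shift cm [12.22 12.02  6.09] norm 18.19
```

View pics/s31.png

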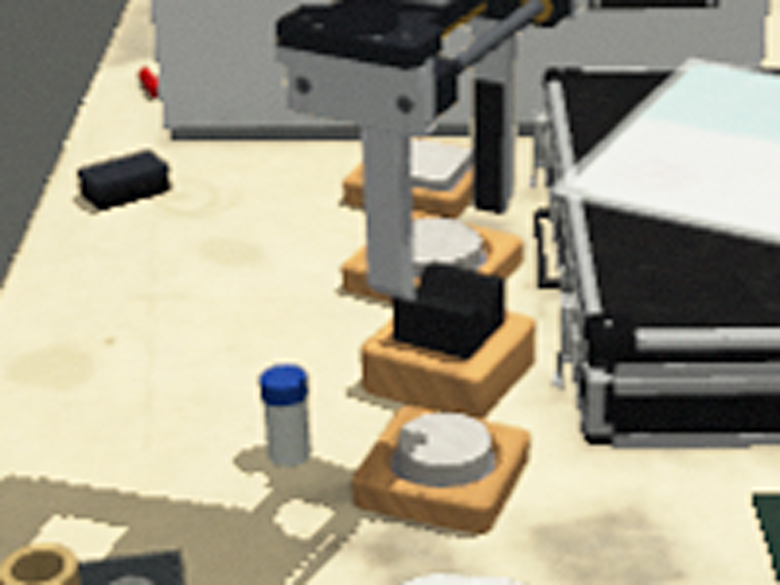

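View pics/w31.png

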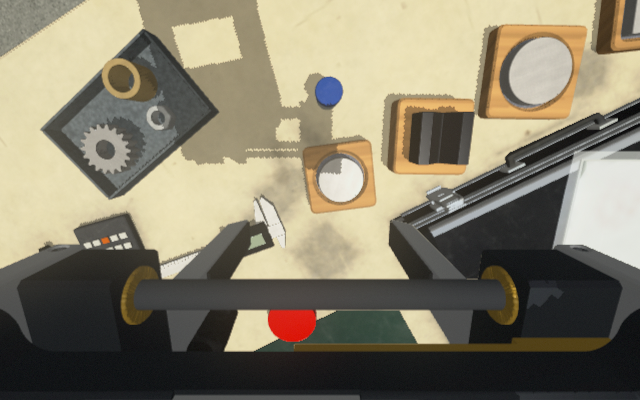

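View pics/t31.png

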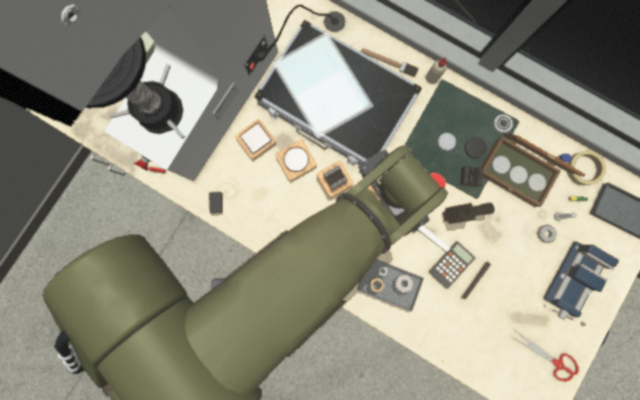

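```bash
python3 -m creep '-2.8 -2 4 0 0 0 1;-2.8 -2 4 0 0 0 1;-2.8 0 4 0 0 0 1;0 0 0 0 0 0 1;0 0 0 0 0 0 1'
python3 - <<'E'
from h import *
from cell import robot
s=robot.read_camera("scene");cv2.imwrite("pics/s32.png",cv2.resize(s["color"][145:275,230:390,::-1],None,fx=4.6,fy=4.6,interpolation=cv2.INTER_CUBIC))
c=robot.read_camera("wrist");cv2.imwrite("pics/w32.png",c["color"][:,:,::-1]);print(robot.get_obs()["time_s"])
E
```

```text
time_s: 38.78
eef_pos: [0.3359, -0.4197, 0.3973]
orientation: [-1.528, -0.446, 0.443]
ft_force: [-0.2, 0.1, -0.6]
opening: 0.0945
38.875
```

View pics/s32.png

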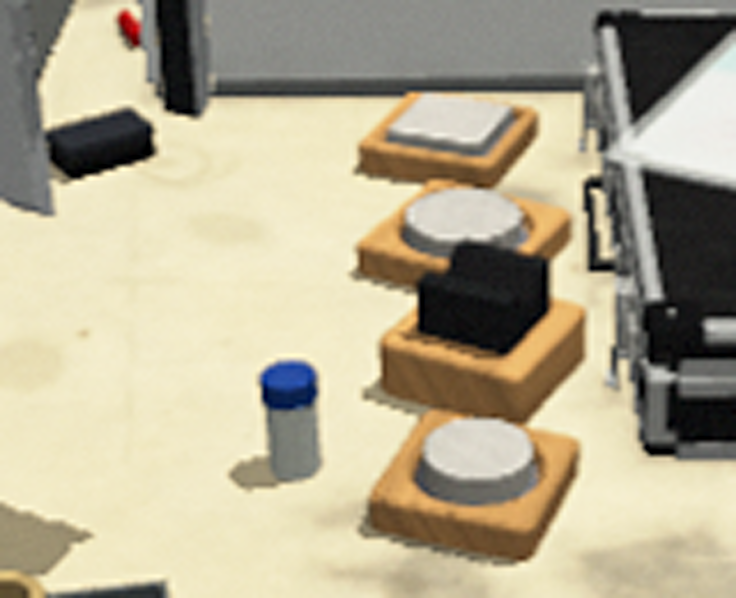

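View pics/w32.png

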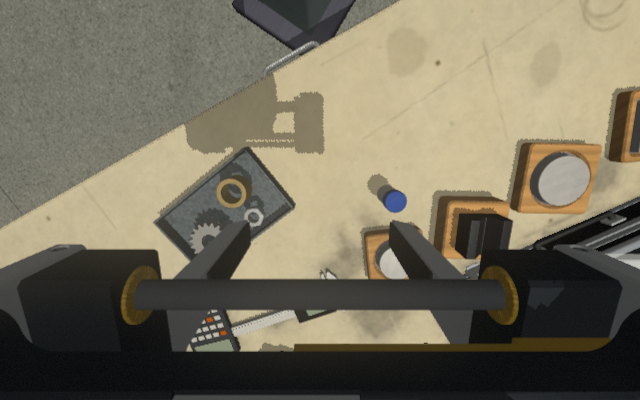

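The final scene view shows all three blocks flat in their pockets, the anvil upright on its holder, and the vial and black case where they were.

```bash
python3 -c "
from cell import robot
print(robot.sign_off(), robot.get_obs()['time_s'])"
```

```text
the job is handed in; nothing more can be done
the job is handed in; nothing more can be done
```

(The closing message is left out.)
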